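# Rock a stuck game cartridge out of the console

## Task

The grey cartridge standing in the top slot of the silver console is stuck: a straight pull would pick up the light console. Take hold of the cartridge and rock it side to side along the slot, clearly leaning it first to the left end of the slot and then to the right end (left and right as seen from the robot), easing it up a little with each swing until it comes free, while the console stays standing where it is on the shelf. Finish still holding the cartridge, upright and at rest, just clear above its slot (about two to four centimetres), touching nothing but the gripper, with the other things left alone.

Things in the scene. Friction and masses are not known exactly. Their poses are not given: they have to be found in the camera images.
- console: loose silver game console, 0.6 kg, on rubber feet: a flat box 160 (x) x 200 (y) x 45 mm high, with one slot in its flat, otherwise empty top. Origin at the centre of its underside on the shelf; z up, x away from the robot (turned by up to 0.5 rad), y to the left along the slot. The slot's grip on the cartridge, 9 to 13 N in a straight pull, exceeds the console's weight
- slot (a point): centre of the slot's mouth, 45 mm above the console's underside. Slot 19 mm (x) x 66 mm (y). 10 mm below the mouth four steel balls, at y = +22 and -22 mm on both faces, the far pair sprung, pinch the cartridge with 8.5 N. If it turns in the plane of its faces, one end's balls drag up and the other's down, so the console stays put
- cartridge: loose grey cartridge, 80 g, 16 (x, thick) x 60 (y, wide) x 70 mm (z, high), standing in the slot, axes along the console's; origin at the centre of its underside. It starts 22 mm deep (48 mm stand out), on a ridge 20 mm wide in y, with 3 mm of room at each end of the slot, 1.5 mm at each face; it can lean 0.17 rad to either end. Grip it across its 60 mm width or 16 mm thickness
- cartridge_top (a point): centre of the cartridge's top face, 70 mm above its underside. The balls let go when the cartridge's underside is wholly above them, about 12 mm higher (upright) than at the start; its underside leaves the slot's mouth at 22 mm
- spare: bystander: a second grey cartridge lying flat on the shelf to the left of the console, 70 x 60 x 16 mm; origin at the centre of its underside
- controller: bystander: blue plastic gamepad to the right of the console, about 150 x 100 x 40 mm; origin under its middle
- planter: bystander: white ceramic ghost-shaped planter with leaves, 110 mm across, 165 mm high; origin at the centre of its underside
- storage_box: bystander: clear plastic box with clip-on lid, 128 x 216 x 93 mm high; origin at the centre of its underside; fixed
- mug: bystander: white mug, 80 mm across, 90 mm high; origin at the centre of its underside
- cases: bystander: three flat game cases stacked at the right side, 140 x 195 x 42 mm high; origin at the centre of the underside
- remote: bystander: black remote control at the left side, 45 x 150 x 18 mm; origin at the centre of its underside

How it is judged:
By the outcome, as a careful person would: the job done as asked, in the order asked, and still so for the second after the job is handed in, while the arm keeps its last pose, push and grip.
It also fails if it takes over 40 s, if anything falls off the work surface, if the arm or the gripper's body presses on something with over 40 N, if the wrist force passes 120 N, or if a joint passes its speed limit or range.

## Robot

A 6-joint arm with a two-finger parallel gripper is mounted at the origin on the work surface. World frame = base frame: x ahead of the robot, y to its left, z up, the work surface at z = 0. Lengths are in m, angles in degrees, forces in N, time in s.
With the tool pointing down it reaches from about 0.35 to 0.875 m from the base axis. Payload 4.2 kg.
Tool frame: the origin (TCP) lies on the centre line of the jaws, within the pads' length; the fingertips stand 17 mm ahead of it and the grasp point (between the pads) lies 2 mm behind it; z points along the fingers, y is the direction in which the jaws open and shut (so a half turn about z gives the same grasp; the last joint's range is limited). The gripper opens to 87 mm and grips with 3 to 60 N. Pads are 19 mm wide; open, the fingers measure 117 mm over their backs; the gripper's body (75 mm by 190 mm) begins 51 mm behind the grasp point.
Start: joints at [-51.818, 22.042, 0.453, 0, -68.411, -14.817], TCP at [0.248, -0.574, 0.24] pointing down, gripper open.
Joint ranges: [-179.83, 179.83], [-69.29, 118.12], [-61.27, 80.66], [-181.25, 117.63], [-171.15, -9.14], [-177.46, 177.46]. Speed limits (degrees/s): [159.86, 159.86, 180, 180, 180, 180].

## Interface

Orientations are given as a 3x3 rotation matrix whose columns are the frame's x, y, z axes.
In Python, from station import * gives the robot as it stands.
- The arm moves only by the tool play_rows, never from a script. Its argument "targets" is a list that holds one entry, the list of rows, each a list of 5 numbers: the closure, from 0 (fully open) to 1 (shut), then the shift along the world's x, y, z in m, then the turn about the world's z in rad. In form: [[[gripper, x, y, z, twist], ...]]. A call has 1 to 5 rows; each row is the pose to reach, as a shift and turn from the pose commanded when the call began; what a row does not reach only later rows make up. A row lasts 1/12 s, in which the tool goes at most 41.7 mm and 7.16 degrees, less where a joint would pass 70% of its speed; a pose out of reach is approached as far as the arm can. A call with a gripper value outside its range is refused whole. The fingers move at their own pace and stop on an object; the grip force is fixed at half the most. Time passes only in rows, so rows that repeat a pose let the fingers close. It gives the time, the measured TCP pose, the force and the opening at its end, in the units of the state.
- sense(): the state, without advancing time (a new reading comes with each control period).
- capture(name): name is "side" or "top" or "wrist"; returns the picture (384x512x3 uint8, blue, green, red); there is no depth.
- get_calibration(name): a dict with "camera_matrix" (3x3 intrinsics, pixels), "T" (4x4, takes a point from camera to world coordinates). Camera axes: x right, y up, looking along -z (the intrinsics and any distortion apply to the point x, -y, -z); pixel columns grow to the right and rows downward; lengths in m; the calibration is good to about 2 mm. A picture is of the moment at which its call begins: read the wrist's pose just before it. get_calibration takes no time and is no camera call; for the wrist camera it gives the pose at the moment of the call.
- finish_job(): hands the job in, once; it reports no verdict.
The state is a dict: "time_s": time; "joints": joint angles; "joint_velocities": joint speeds; "effort": joint torques, N m; "tcp_pos": TCP position; "ee_rot": TCP orientation; "wrist_force": force on the tool from outside, world axes, zero at the start; "moment": the same for the moment, N m; "gripper_width": opening from 0.0 (shut) to 1.0 (fully open).
Only numpy, scipy, OpenCV 4.12 (cv2) and the standard library are available. Lean on these libraries where they do the work, as an engineer would, in place of code of your own. Each camera call takes 0.05 s, during which the arm holds its last target. There are 200 camera calls.

## Working session

There is one attempt and no reset: what is moved stays moved. The work goes in short steps, Python scripts to look and compute and a tool call to move; the robot and the scene stay as the last step left them, time stands still between calls to the robot, and variables do not carry over. Pictures are saved under pics/ and viewed, on a budget of 10 in all, crops included, one or two more only if the job needs it, and the job is handed in when it is done.

Besides the shell and the picture viewer there is one more tool, called after "Call:" as name([rows], argument=value, ...), one row to a line, values as JSON. play_rows: Moves the arm, as the interface text tells. Its arguments: {"type":"object","properties":{"targets":{"type":"array","items":{"type":"array","items":{"type":"array","items":{"type":"number"}}}}},"required":["targets"]}

```bash
mkdir -p pics; python3 - <<'E'
from station import *
import cv2,numpy as np
s=sense();print(s)
for n in("side","top"):
    cv2.imwrite(f"pics/{n}0.png",capture(n))
    c=get_calibration(n);print(n,c)
E
```

```text
{'time_s': 0.0, 'joints': array([-5.18210473e+01,  2.20913563e+01,  3.78984653e-01, -2.93958183e-02,
       -6.84098948e+01, -1.48178141e+01]), 'joint_velocities': array([ 0.02206646,  0.04636085,  0.00523044,  0.00103596, -0.02766362,
       -0.02382608]), 'effort': array([-7.60881339e-04, -3.90659988e+01,  1.87408125e+01,  4.22001198e+00,
        1.10484267e-02, -2.23793527e-04]), 'tcp_pos': array([ 0.24763669, -0.57323063,  0.2384468 ]), 'ee_rot': array([[-9.18098787e-01, -3.96350509e-01, -9.44000829e-04],
       [-3.96351624e-01,  9.18096672e-01,  1.97230726e-03],
       [ 8.49590343e-05,  2.18492916e-03, -9.99997609e-01]]), 'wrist_force': array([ 0.29483074,  0.42903232, -0.82733898]), 'moment': array([ 0.02109692, -0.04470795, -0.01691587]), 'gripper_width': 0.9995556333779547}
side {'camera_matrix': array([[475.07720495,   0.        , 259.10877319],
       [  0.        , 475.07720495, 188.20560582],
       [  0.        ,   0.        ,   1.        ]]), 'T': array([[-0.65115376,  0.48519247, -0.58359836, -0.395889  ],
       [-0.75892811, -0.42152613,  0.49633038,  0.85576171],
       [-0.0051862 ,  0.76609659,  0.64270453,  1.17619527],
       [ 0.        ,  0.        ,  0.        ,  1.        ]])}
top {'camera_matrix': array([[409.80878842,   0.        , 257.66471908],
       [  0.        , 409.80878842, 193.20481448],
       [  0.        ,   0.        ,   1.        ]]), 'T': array([[ 2.04202709e-02,  9.96411762e-01, -8.21377662e-02,
         4.51417248e-01],
       [-9.99789435e-01,  2.05175410e-02,  3.40259421e-04,
        -5.99302349e-03],
       [ 2.02430348e-03,  8.21135226e-02,  9.96620927e-01,
         1.77820373e+00],
       [ 0.00000000e+00,  0.00000000e+00,  0.00000000e+00,
         1.00000000e+00]])}
```

View pics/side0.png

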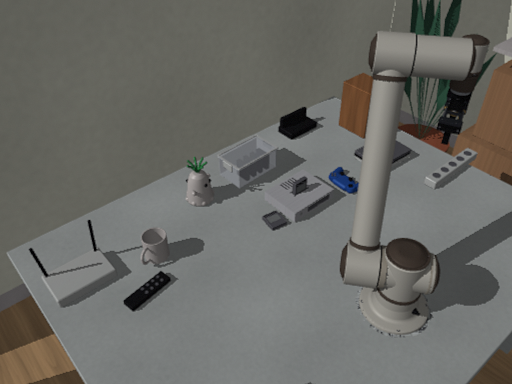

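View pics/top0.png

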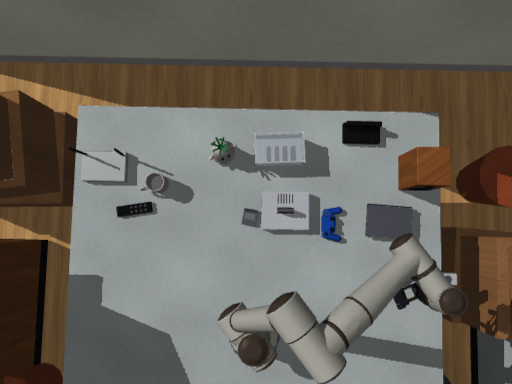

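```bash
python3 - <<'E'
import cv2,numpy as np
a=cv2.imread("pics/top0.png")[180:240,235:335]
b=cv2.imread("pics/side0.png")[165:235,255:345]
A=cv2.resize(a,(800,480),interpolation=cv2.INTER_CUBIC)
cv2.imwrite("pics/topcrop.png",A)
E
```

```text
(no output)
```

View pics/topcrop.png

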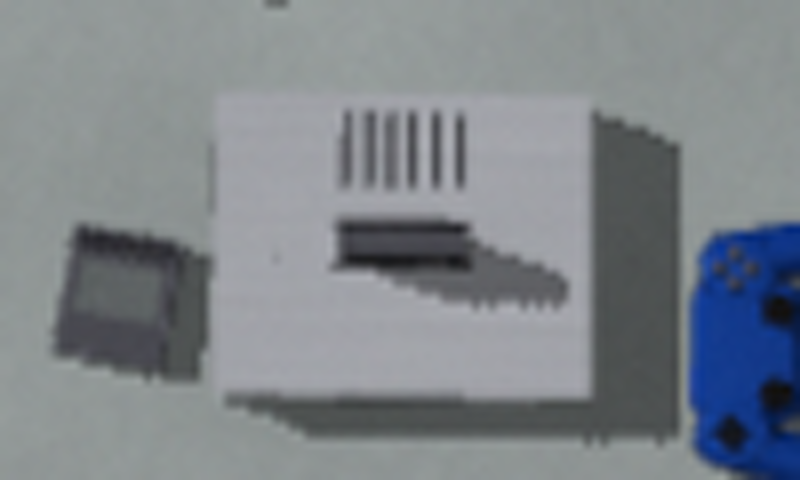

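```bash
cat > h.py <<'E'
from station import *
import cv2,numpy as np
def ray(cal,uv,z):
    K,T=cal["camera_matrix"],cal["T"]
    d=np.linalg.inv(K)@[uv[0],uv[1],1.]; d=T[:3,:3]@(d*[1,-1,-1]); o=T[:3,3]
    return o+d*(z-o[2])/d[2]
def proj(cal,p):
    K,T=cal["camera_matrix"],cal["T"]
    q=T[:3,:3].T@(np.asarray(p)-T[:3,3])*[1,-1,-1]; q=K@q; return q[:2]/q[2]
E
python3 - <<'E'
from h import *
c=get_calibration("top")
f=lambda u,v,z:ray(c,(235+(u+.5)/8-.5,180+(v+.5)/8-.5),z)
P=[f(216,95,.045),f(592,95,.045),f(592,398,.045),f(216,396,.045)]
print(np.round(P,4),np.mean(P,0))
print(f(338,247,.093),f(470,247,.093))
E
```

```text
[[ 0.6021 -0.023   0.045 ]
 [ 0.6062 -0.2225  0.045 ]
 [ 0.446  -0.2241  0.045 ]
 [ 0.443  -0.0261  0.045 ]] [ 0.5243594  -0.12393228  0.045     ]
[ 0.52083596 -0.08674442  0.093     ] [ 0.52222729 -0.15459447  0.093     ]
```

Call:
play_rows([
  [[0, 0.0184, 0.0301, 0, 0.0789], [0, 0.0368, 0.0602, 0, 0.1578], [0, 0.0552, 0.0903, 0, 0.2367], [0, 0.0736, 0.1204, 0, 0.3156], [0, 0.092, 0.1505, 0, 0.3945]],
])

```text
time_s: 0.52
tcp_pos: [0.3401, -0.4216, 0.2391]
ee_rot: [[-0.693, -0.721, -0.001], [-0.721, 0.693, 0.001], [-0.0, 0.001, -1.0]]
wrist_force: [1.1, 0.6, -0.3]
gripper_width: 1.0
```

Call:
play_rows([
  [[0, 0.0184, 0.0301, 0, 0.0789], [0, 0.0368, 0.0602, 0, 0.1578], [0, 0.0552, 0.0903, 0, 0.2367], [0, 0.0736, 0.1204, 0, 0.3156], [0, 0.092, 0.1505, 0, 0.3945]],
])

```text
time_s: 0.93
tcp_pos: [0.4322, -0.271, 0.2393]
ee_rot: [[-0.362, -0.932, -0.0], [-0.932, 0.362, 0.0], [-0.0, 0.001, -1.0]]
wrist_force: [0.4, -0.4, -0.1]
gripper_width: 1.0
```

Call:
play_rows([
  [[0, 0.0184, 0.0301, 0, 0.0789], [0, 0.0368, 0.0602, 0, 0.1578], [0, 0.0552, 0.0903, 0, 0.2367], [0, 0.0736, 0.1204, 0, 0.3156], [0, 0.092, 0.1505, 0, 0.3945]],
])

```text
time_s: 1.35
tcp_pos: [0.5242, -0.1205, 0.2393]
ee_rot: [[0.025, -1.0, -0.001], [-1.0, -0.025, 0.0], [-0.0, 0.001, -1.0]]
wrist_force: [-0.1, 0.4, -1.1]
gripper_width: 1.002
```

```bash
python3 - <<'E'
from h import *
s=sense();print(s["time_s"],s["tcp_pos"],s["ee_rot"],s["wrist_force"],s["joints"])
c=get_calibration("wrist");print(c)
cv2.imwrite("pics/w1.png",capture("wrist"))
E
```

```text
1.35 [ 0.52419115 -0.12047151  0.23928175] [[ 2.45666154e-02 -9.99697992e-01 -6.37093832e-04]
 [-9.99698181e-01 -2.45667167e-02  1.51589304e-04]
 [-1.67194827e-04  6.33177509e-04 -9.99999786e-01]] [-0.13111214  0.37105097 -1.09953535] [ 4.33421427e+00  1.35911827e+01 -1.18059365e+01 -1.26371745e-02
 -6.46386233e+01 -2.92108982e+00]
{'camera_matrix': array([[333.43397663,   0.        , 252.54358465],
       [  0.        , 333.43397663, 197.94218246],
       [  0.        ,   0.        ,   1.        ]]), 'T': array([[-9.99698959e-01,  2.34807382e-02,  7.11662151e-03,
         5.26083743e-01],
       [-2.45297366e-02, -9.62790229e-01, -2.69134293e-01,
        -1.93993873e-01],
       [ 5.32341781e-04, -2.69227841e-01,  9.63076366e-01,
         3.84618619e-01],
       [ 0.00000000e+00,  0.00000000e+00,  0.00000000e+00,
         1.00000000e+00]])}
```

View pics/w1.png

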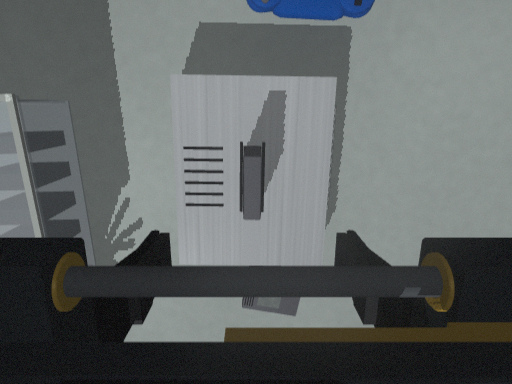

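```bash
cat >> h.py <<'E'
W1=dict(camera_matrix=np.array([[333.43397663,0,252.54358465],[0,333.43397663,197.94218246],[0,0,1]]),T=np.array([[-9.99698959e-01,2.34807382e-02,7.11662151e-03,5.26083743e-01],[-2.45297366e-02,-9.62790229e-01,-2.69134293e-01,-1.93993873e-01],[5.32341781e-04,-2.69227841e-01,9.63076366e-01,3.84618619e-01],[0,0,0,1]]))
E
python3 - <<'E'
from h import *
a=cv2.imread("pics/w1.png")
cv2.imwrite("pics/w1c.png",cv2.resize(a[65:240,165:345],None,fx=4,fy=3.4,interpolation=cv2.INTER_CUBIC)) # 720x595
E
```

```text
(no output)
```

View pics/w1c.png

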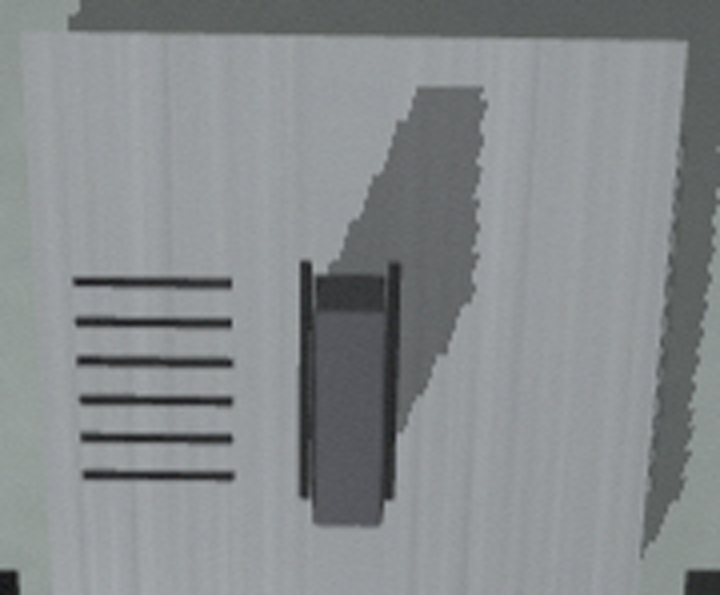

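```bash
python3 - <<'E'
from h import *
f=lambda u,v,z:ray(W1,(165+(u+.5)/4-.5,65+(v+.5)/3.4-.5),z).round(4)
P=np.array([f(315,311,.093),f(386,311,.093),f(382,525,.093),f(313,525,.093)]);print(P,P.mean(0))
S=np.array([f(301,262,.045),f(400,263,.045),f(393,499,.045),f(301,497,.045)]);print(S,S.mean(0))
print(f(22,32,.045),f(687,40,.045), f(643,550,.045),f(50,550,.045))
E
```

```text
[[ 0.5329 -0.1504  0.093 ]
 [ 0.5173 -0.1508  0.093 ]
 [ 0.5164 -0.0924  0.093 ]
 [ 0.5324 -0.092   0.093 ]] [ 0.52475 -0.1214   0.093  ]
[[ 0.5378 -0.1577  0.045 ]
 [ 0.5128 -0.158   0.045 ]
 [ 0.5122 -0.0844  0.045 ]
 [ 0.5368 -0.0845  0.045 ]] [ 0.5249  -0.12115  0.045  ]
[ 0.6055 -0.2204  0.045 ] [ 0.4461 -0.2221  0.045 ] [ 0.4439 -0.069   0.045 ] [ 0.6045 -0.0651  0.045 ]
```

Call:
play_rows([
  [[0, 0.0003, -0.0004, -0.038, -0.01], [0, 0.0006, -0.0008, -0.076, -0.01], [0, 0.0006, -0.0008, -0.114, -0.01], [0, 0.0006, -0.0008, -0.144, -0.01], [0, 0.0006, -0.0008, -0.154, -0.01]],
])

```text
time_s: 1.82
tcp_pos: [0.5208, -0.1229, 0.0806]
ee_rot: [[0.009, -1.0, -0.01], [-1.0, -0.009, 0.0], [-0.001, 0.01, -1.0]]
wrist_force: [-1.0, -0.7, 0.1]
gripper_width: 1.003
```

Call:
play_rows([
  [[0.5, 0, 0, 0, 0], [0.77, 0, 0, 0, 0], [0.77, 0, 0, 0, 0], [0.79, 0, 0, 0, 0], [0.8, 0, 0, 0, 0]],
])

```text
time_s: 2.23
tcp_pos: [0.5256, -0.123, 0.0874]
ee_rot: [[0.011, -1.0, 0.004], [-1.0, -0.011, 0.0], [-0.0, -0.004, -1.0]]
wrist_force: [0.3, -0.0, -0.5]
gripper_width: 0.709
```

Call:
play_rows([
  [[0.81, 0, 0, 0, 0], [0.81, 0, 0, 0, 0], [0.82, 0, 0, 0, 0], [0.83, 0, 0, 0, 0], [0.83, 0, 0, 0, 0]],
])

```text
time_s: 2.65
tcp_pos: [0.5245, -0.123, 0.0856]
ee_rot: [[0.011, -1.0, 0.0], [-1.0, -0.011, -0.0], [0.0, -0.0, -1.0]]
wrist_force: [0.4, 1.1, -0.6]
gripper_width: 0.324
```

```bash
python3 - <<'E'
from h import *
s=sense();print(s["time_s"],s["tcp_pos"],s["wrist_force"],s["moment"],s["gripper_width"])
print(get_calibration("wrist")["T"].round(4).tolist())
cv2.imwrite("pics/w2.png",capture("wrist"))
E
```

```text
2.65 [ 0.52449441 -0.12301684  0.08560397] [ 0.40206866  1.12145487 -0.58744187] [0.05537989 0.10817335 0.00413838] 0.3236149359296679
[[-0.9999, 0.0101, 0.0027, 0.5252], [-0.0105, -0.9631, -0.2691, -0.1965], [-0.0002, -0.2691, 0.9631, 0.2309], [0.0, 0.0, 0.0, 1.0]]
```

View pics/w2.png

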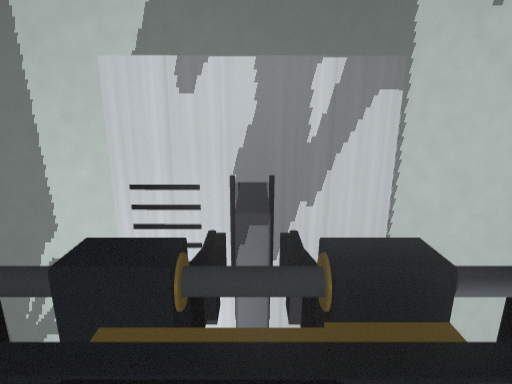

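Call:
play_rows([
  [[0.83, 0, 0.0015, 0, 0], [0.83, 0, 0.0015, 0, 0], [0.83, 0, 0.0015, 0, 0], [0.83, 0, 0.0015, 0, 0], [0.83, 0, 0.0015, 0, 0]],
])

```text
time_s: 3.12
tcp_pos: [0.5246, -0.1214, 0.0855]
ee_rot: [[0.01, -1.0, 0.0], [-1.0, -0.01, 0.0], [-0.0, -0.0, -1.0]]
wrist_force: [0.8, 0.5, -0.4]
gripper_width: 0.183
```

Call:
play_rows([
  [[1, 0, 0, 0, 0], [1, 0, 0, 0, 0], [1, 0, 0, 0, 0]],
])

```text
time_s: 3.37
tcp_pos: [0.5246, -0.1214, 0.0855]
ee_rot: [[0.01, -1.0, 0.0], [-1.0, -0.01, 0.0], [-0.0, -0.0, -1.0]]
wrist_force: [0.9, 0.8, -0.9]
gripper_width: 0.181
```

Call:
play_rows([
  [[1, 0, 0.001, 0.0003, 0], [1, 0, 0.002, 0.0006, 0], [1, 0, 0.003, 0.0008, 0], [1, 0, 0.004, 0.001, 0]],
])

```text
time_s: 3.7
tcp_pos: [0.5233, -0.1174, 0.0856]
ee_rot: [[0.01, -1.0, -0.003], [-1.0, -0.01, 0.0], [-0.0, 0.003, -1.0]]
wrist_force: [0.3, 0.2, -7.2]
gripper_width: 0.184
```

```bash
python3 - <<'E'
from h import *
s=sense();print(s["time_s"],s["tcp_pos"],s["wrist_force"],s["moment"],s["gripper_width"])
cv2.imwrite("pics/w3.png",capture("wrist"))
a=np.hstack([cv2.resize(cv2.imread(f"pics/{n}.png")[40:300,80:430],(400,297)) for n in("w2","w3")])
cv2.imwrite("pics/cmp3.png",a)
E
```

```text
3.7 [ 0.52329058 -0.11742164  0.08563677] [ 0.27492725  0.19758977 -7.16105328] [-0.03202514  0.1274707   0.03518584] 0.1839271426577882
```

View pics/cmp3.png

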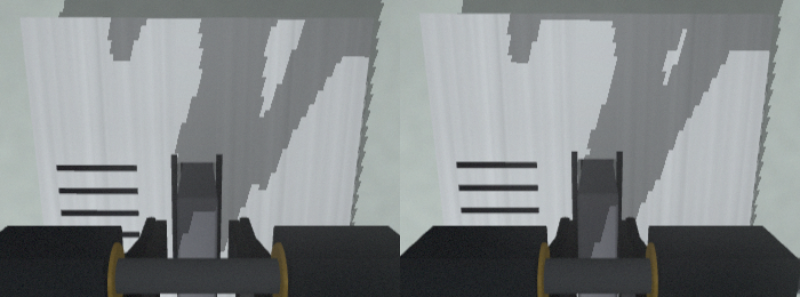

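```bash
cat >> h.py <<'E'
def vents(img,T,n=3):
    p=img[130:260,150:190].mean((1,2)); K=W1["camera_matrix"]; 
    bg=np.median(p); w=np.clip(bg-15-p,0,None); out=[]
    lab=cv2.connectedComponents((w>0).astype(np.uint8)[:,None])[1][:,0]
    for l in range(1,lab.max()+1):
        i=np.where(lab==l)[0]
        if len(i)<6: out.append(130+(i*w[i]).sum()/w[i].sum())
    return [ray(dict(camera_matrix=K,T=T),(169.5,v),.045)[1].round(4) for v in out[:4]]
E
python3 - <<'E'
from h import *
T2=np.array([[-0.9999,0.0101,0.0027,0.5252],[-0.0105,-0.9631,-0.2691,-0.1965],[-0.0002,-0.2691,0.9631,0.2309],[0,0,0,1]])
T3=get_calibration("wrist")["T"]
for n,T in(("w2",T2),("w3",T3)):
    a=cv2.imread(f"pics/{n}.png"); print(n,vents(a,T)); g=a.mean(2)
    print(g[165:235,246:260].mean(1).round().astype(int).tolist())
s=sense();print(s["time_s"],s["wrist_force"],T3.round(4).tolist())
E
```

```text
w2 []
[122, 122, 123, 121, 121, 121, 121, 121, 121, 121, 121, 121, 120, 121, 121, 120, 112, 86, 65, 64, 64, 64, 63, 63, 64, 63, 65, 64, 64, 64, 64, 63, 63, 64, 63, 63, 62, 63, 63, 63, 61, 62, 63, 63, 62, 62, 62, 64, 67, 69, 70, 70, 70, 70, 70, 70, 69, 70, 70, 69, 87, 97, 97, 96, 98, 99, 99, 99, 101, 102]
w3 []
[123, 124, 123, 123, 123, 126, 126, 123, 123, 124, 123, 123, 122, 114, 88, 66, 66, 66, 66, 66, 66, 66, 65, 66, 65, 65, 64, 65, 65, 65, 64, 65, 65, 64, 64, 64, 64, 64, 64, 63, 63, 63, 63, 64, 67, 69, 71, 71, 72, 72, 71, 72, 71, 72, 71, 71, 71, 71, 71, 71, 71, 70, 71, 70, 70, 71, 70, 70, 70, 70]
3.75 [ 0.32510205 -0.65760072 -5.51718725] [[-0.9999, 0.0088, 0.0053, 0.5244], [-0.0099, -0.9629, -0.2695, -0.1908], [0.0027, -0.2696, 0.963, 0.2309], [0.0, 0.0, 0.0, 1.0]]
```

```bash
sed -i 's/len(i)<6/2<len(i)<14/; s/bg-15-p/bg-25-p/' h.py
python3 - <<'E'
from h import *
T2=np.array([[-0.9999,0.0101,0.0027,0.5252],[-0.0105,-0.9631,-0.2691,-0.1965],[-0.0002,-0.2691,0.9631,0.2309],[0,0,0,1]])
T3=get_calibration("wrist")["T"]
for n,T,b,t in(("w2",T2,181.7,212.5),("w3",T3,178.7,208.7)):
    a=cv2.imread(f"pics/{n}.png"); print(n,vents(a,T),a[130:260,150:190].mean((1,2)).round()[40:110:1].astype(int).tolist() if n=="w2" else 0)
    c=dict(camera_matrix=W1["camera_matrix"],T=T)
    print(ray(c,(253,b),.045)[1],ray(c,(253,t),.093)[1])
E
```

```text
w2 [np.float64(-0.1508), np.float64(-0.1387), np.float64(-0.1267)] [191, 191, 191, 191, 191, 191, 191, 192, 192, 192, 192, 192, 192, 192, 138, 45, 45, 45, 46, 94, 165, 193, 193, 193, 193, 193, 193, 193, 193, 194, 194, 193, 194, 194, 145, 60, 44, 44, 43, 94, 166, 194, 194, 194, 195, 195, 195, 195, 195, 195, 195, 195, 195, 167, 100, 43, 43, 43, 66, 159, 196, 196, 196, 196, 196, 196, 196, 146, 50, 48]
-0.15419179362304147 -0.15140047286195482
w3 [np.float64(-0.1466), np.float64(-0.1346), np.float64(-0.1225)] 0
-0.15014099867962027 -0.14734583043275895
```

Call:
play_rows([
  [[1, 0, -0.0015, 0, 0], [1, 0, -0.003, 0, 0], [1, 0, -0.0042, 0, 0], [1, 0, -0.0042, -0.0005, 0], [1, 0, -0.0042, -0.001, 0]],
])

```text
time_s: 4.17
tcp_pos: [0.5244, -0.1219, 0.0856]
ee_rot: [[0.01, -1.0, -0.0], [-1.0, -0.01, -0.0], [0.0, 0.0, -1.0]]
wrist_force: [-1.5, 0.7, -3.5]
gripper_width: 0.18
```

Call:
play_rows([
  [[1, 0, 0, -0.001, 0], [1, 0, 0, -0.002, 0], [1, 0, 0, -0.002, 0]],
])

```text
time_s: 4.42
tcp_pos: [0.5245, -0.1219, 0.0855]
ee_rot: [[0.011, -1.0, 0.0], [-1.0, -0.011, -0.001], [0.001, -0.0, -1.0]]
wrist_force: [-3.4, -0.3, 6.0]
gripper_width: 0.179
```

```bash
cat >> h.py <<'E'
def look(name,show=True):
    s=sense(); T=get_calibration("wrist")["T"]; a=capture("wrist"); cv2.imwrite(f"pics/{name}.png",a)
    c=dict(camera_matrix=W1["camera_matrix"],T=T)
    g=a.mean(2)[150:245,247:259].mean(1); d=np.diff(g)
    b=int(np.argmin(d[:45])); k=slice(max(b-2,0),b+3); vb=150.5+(np.arange(len(d))[k]*d[k]).sum()/d[k].sum()
    h=d.copy(); h[:b+10]=0; e=np.convolve(h,np.ones(4),"same"); t=int(np.argmax(e[:]>5)); k=slice(t-2,t+5)
    vt=150.5+(np.arange(len(d))[k]*np.clip(h[k],0,9)).sum()/max(np.clip(h[k],0,9).sum(),1e-6)
    print("t",s["time_s"],"tcp",s["tcp_pos"].round(4),"F",s["wrist_force"].round(1),"M",s["moment"].round(2),"w",round(s["gripper_width"],3))
    print("vents y",[float(v) for v in vents(a,T)],"edge rows",round(vb,1),round(vt,1),"ybot@mouth",ray(c,(253,vb),.045)[1].round(4),"ytop@.093",ray(c,(253,vt),.093)[1].round(4))
E
python3 -c "
from h import *
look('w4')"
```

```text
t 4.4167 tcp [ 0.5245 -0.1219  0.0855] F [-3.4 -0.3  6. ] M [ 0.29  1.59 -0.  ] w 0.179
vents y [-0.1512, -0.1392, -0.1272] edge rows 179.0 209.7 ybot@mouth -0.1547 ytop@.093 -0.1516
```

Call:
play_rows([
  [[1, 0, 0, -0.0015, 0], [1, 0, 0, -0.003, 0], [1, 0, 0.0015, -0.003, 0], [1, 0, 0.003, -0.003, 0], [1, 0, 0.004, -0.003, 0]],
])

```text
time_s: 4.88
tcp_pos: [0.5248, -0.1204, 0.0853]
ee_rot: [[0.014, -1.0, 0.001], [-1.0, -0.014, -0.005], [0.005, -0.001, -1.0]]
wrist_force: [-6.8, -10.7, 19.1]
gripper_width: 0.18
```

```bash
python3 -c "
from h import *
look('w5')"
```

```text
t 4.8833 tcp [ 0.5248 -0.1204  0.0853] F [ -6.8 -10.7  19.1] M [-3.4   2.64 -0.05] w 0.18
vents y [-0.1512, -0.1392, -0.1272] edge rows 176.7 209.7 ybot@mouth -0.1548 ytop@.093 -0.1501
```

Call:
play_rows([
  [[1, 0, 0.001, 0, 0], [1, 0, 0.002, 0, 0], [1, 0, 0.003, 0, 0], [1, 0, 0.004, 0, 0], [1, 0, 0.004, 0, 0]],
])

```text
time_s: 5.35
tcp_pos: [0.5248, -0.1164, 0.085]
ee_rot: [[0.013, -1.0, 0.001], [-1.0, -0.013, -0.005], [0.005, -0.001, -1.0]]
wrist_force: [-7.4, -7.7, 18.9]
gripper_width: 0.18
```

```bash
python3 -c "
from h import *
look('w6')"
```

```text
t 5.35 tcp [ 0.5248 -0.1164  0.085 ] F [-7.4 -7.7 18.9] M [-2.69  2.5  -0.09] w 0.18
vents y [-0.1513, -0.1392, -0.1272] edge rows 169.7 211.4 ybot@mouth -0.1548 ytop@.093 -0.1454
```

Call:
play_rows([
  [[1, 0, 0.001, 0, 0], [1, 0, 0.002, 0.0005, 0], [1, 0, 0.002, 0.0015, 0], [1, 0, 0.002, 0.003, 0], [1, 0, 0.002, 0.003, 0]],
])

```text
time_s: 5.82
tcp_pos: [0.525, -0.1127, 0.0852]
ee_rot: [[0.011, -1.0, 0.002], [-1.0, -0.011, -0.001], [0.001, -0.002, -1.0]]
wrist_force: [-3.3, -5.0, 4.5]
gripper_width: 0.181
```

```bash
python3 -c "
from h import *
look('w7')"
```

```text
t 5.8167 tcp [ 0.525  -0.1127  0.0852] F [-3.3 -5.   4.5] M [-1.48  0.93  0.  ] w 0.181
vents y [-0.1496, -0.1376, -0.1255, -0.1135] edge rows 165.9 212.2 ybot@mouth -0.1532 ytop@.093 -0.1414
```

Call:
play_rows([
  [[1, 0, -0.002, 0, 0], [1, 0, -0.004, 0, 0], [1, 0, -0.006, 0.0003, 0], [1, 0, -0.0075, 0.0006, 0], [1, 0, -0.009, 0.001, 0]],
])

```text
time_s: 6.28
tcp_pos: [0.5256, -0.119, 0.085]
ee_rot: [[0.011, -1.0, 0.003], [-1.0, -0.011, 0.002], [-0.002, -0.003, -1.0]]
wrist_force: [-0.2, 4.0, -1.6]
gripper_width: 0.182
```

```bash
python3 -c "
from h import *
look('w8')"
```

```text
t 6.2833 tcp [ 0.5256 -0.119   0.085 ] F [-0.2  4.  -1.6] M [1.38 0.22 0.03] w 0.182
vents y [-0.1529, -0.1409, -0.1289] edge rows 171.0 211.9 ybot@mouth -0.1564 ytop@.093 -0.1479
```

Call:
play_rows([
  [[1, 0, -0.008, 0, 0], [1, 0, -0.015, 0.0005, 0], [1, 0, -0.015, 0.0005, 0]],
])

```text
time_s: 6.58
tcp_pos: [0.5255, -0.136, 0.0852]
ee_rot: [[0.01, -1.0, 0.002], [-1.0, -0.01, 0.0], [-0.0, -0.002, -1.0]]
wrist_force: [1.3, 1.9, -0.5]
gripper_width: 0.181
```

```bash
python3 -c "
from h import *
look('w9')"
```

```text
t 6.5833 tcp [ 0.5255 -0.136   0.0852] F [ 1.3  1.9 -0.5] M [ 0.51 -0.11  0.02] w 0.181
vents y [-0.1688, -0.1567, -0.1447] edge rows 173.0 211.4 ybot@mouth -0.1723 ytop@.093 -0.165
```

Call:
play_rows([
  [[1, 0, 0.004, 0, 0], [1, 0, 0.008, 0, 0], [1, 0, 0.012, 0, 0], [1, 0, 0.016, 0, 0], [1, 0, 0.019, 0, 0]],
])

```text
time_s: 7.05
tcp_pos: [0.5243, -0.1166, 0.0852]
ee_rot: [[0.011, -1.0, -0.0], [-1.0, -0.011, -0.001], [0.001, 0.0, -1.0]]
wrist_force: [0.3, -5.5, -0.3]
gripper_width: 0.18
```

```bash
python3 -c "
from h import *
look('w10')"
```

```text
t 7.05 tcp [ 0.5243 -0.1166  0.0852] F [ 0.3 -5.5 -0.3] M [-1.76  0.13 -0.01] w 0.18
vents y [-0.1502, -0.1382, -0.1261] edge rows 171.5 211.4 ybot@mouth -0.1538 ytop@.093 -0.1456
```

Call:
play_rows([
  [[0.7, 0, 0, 0, 0], [0.7, 0, 0, 0, 0], [0.7, 0, 0.01, -0.0015, 0], [0.7, 0, 0.02, -0.003, 0], [0.7, 0, 0.02, -0.003, 0]],
])

```text
time_s: 7.52
tcp_pos: [0.5243, -0.0949, 0.0817]
ee_rot: [[0.012, -1.0, -0.0], [-1.0, -0.012, 0.001], [-0.001, 0.0, -1.0]]
wrist_force: [-0.2, -0.5, -0.1]
gripper_width: 0.297
```

```bash
python3 -c "
from h import *
look('w11')"
```

```text
t 7.5167 tcp [ 0.5243 -0.0949  0.0817] F [-0.2 -0.5 -0.1] M [0.03 0.1  0.04] w 0.297
vents y [-0.1497, -0.1377, -0.1257, -0.1136] edge rows 163.4 236.0 ybot@mouth -0.1373 ytop@.093 -0.1139
```

View pics/w11.png

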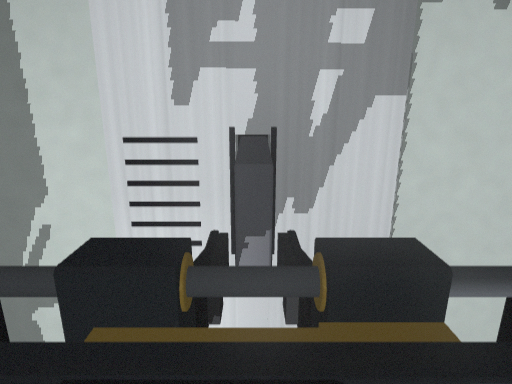

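```bash
sed -i 's/\[150:245,247:259\]/[100:245,247:259]/; s/150\.5+/100.5+/g; s/d\[:45\]/d[:95]/' h.py; python3 -c "
from h import *
look('w12')"
```

```text
t 7.5667 tcp [ 0.5244 -0.0954  0.0818] F [ 0.3 -0.3  0.6] M [0.07 0.11 0.06] w 0.299
vents y [-0.1497, -0.1377, -0.1256, -0.1136] edge rows 134.6 164.9 ybot@mouth -0.1535 ytop@.093 -0.1454
```

Call:
play_rows([
  [[1, 0, 0, 0, 0], [1, 0, 0, 0, 0], [1, 0, 0, 0, 0], [1, 0, 0, 0, 0]],
])

```text
time_s: 7.95
tcp_pos: [0.5242, -0.0969, 0.0819]
ee_rot: [[0.01, -1.0, -0.001], [-1.0, -0.01, 0.0], [-0.0, 0.001, -1.0]]
wrist_force: [-1.2, 0.2, 0.3]
gripper_width: 0.186
```

Call:
play_rows([
  [[1, 0, -0.0008, 0.0006, 0], [1, 0, -0.0016, 0.0013, 0], [1, 0, -0.0023, 0.002, 0], [1, 0, -0.0023, 0.002, 0]],
])

```text
time_s: 8.28
tcp_pos: [0.5235, -0.0993, 0.0832]
ee_rot: [[0.01, -1.0, -0.002], [-1.0, -0.01, 0.0], [-0.0, 0.002, -1.0]]
wrist_force: [-0.4, 0.3, -7.4]
gripper_width: 0.182
```

```bash
python3 -c "
from h import *
look('w13')"
```

```text
t 8.2833 tcp [ 0.5235 -0.0993  0.0832] F [-0.4  0.3 -7.4] M [ 0.17  0.06 -0.01] w 0.182
vents y [-0.1519, -0.1398, -0.1278, -0.1157] edge rows 137.7 168.2 ybot@mouth -0.1555 ytop@.093 -0.1476
```

Call:
play_rows([
  [[1, 0, 0, -0.001, 0], [1, 0, -0.0006, -0.001, 0], [1, 0, -0.0012, -0.001, 0], [1, 0, -0.0018, -0.0008, 0], [1, 0, -0.0024, -0.0005, 0]],
])

```text
time_s: 8.75
tcp_pos: [0.5244, -0.1015, 0.0835]
ee_rot: [[0.01, -1.0, -0.0], [-1.0, -0.01, 0.0], [-0.0, 0.0, -1.0]]
wrist_force: [-0.5, 0.2, -6.7]
gripper_width: 0.18
```

```bash
python3 -c "
from h import *
look('w14')"
```

```text
t 8.75 tcp [ 0.5244 -0.1015  0.0835] F [-0.5  0.2 -6.7] M [0.18 0.16 0.02] w 0.18
vents y [-0.1541, -0.1419, -0.1298, -0.1177] edge rows 137.7 168.3 ybot@mouth -0.1577 ytop@.093 -0.1498
```

Call:
play_rows([
  [[1, 0, 0.0015, 0, 0], [1, 0, 0.003, 0, 0], [1, 0, 0.003, -0.0007, 0], [1, 0, 0.003, -0.0014, 0], [1, 0, 0.003, -0.0014, 0]],
])

```text
time_s: 9.22
tcp_pos: [0.5245, -0.0983, 0.0821]
ee_rot: [[0.011, -1.0, -0.0], [-1.0, -0.011, -0.0], [0.0, 0.0, -1.0]]
wrist_force: [-0.4, 0.1, -6.3]
gripper_width: 0.179
```

Call:
play_rows([
  [[1, 0, -0.0006, -0.0003, 0], [1, 0, -0.0012, -0.0003, 0], [1, 0, -0.0018, -0.0001, 0], [1, 0, -0.0024, 0.0002, 0], [1, 0, -0.003, 0.0005, 0]],
])

```text
time_s: 9.63
tcp_pos: [0.5243, -0.1016, 0.0825]
ee_rot: [[0.01, -1.0, -0.001], [-1.0, -0.01, -0.0], [0.0, 0.001, -1.0]]
wrist_force: [-1.3, 0.0, -7.8]
gripper_width: 0.18
```

```bash
python3 -c "
from h import *
look('w15')"
```

```text
t 9.6333 tcp [ 0.5243 -0.1016  0.0825] F [-1.3  0.  -7.8] M [0.1  0.08 0.04] w 0.18
vents y [-0.1544, -0.1423, -0.1302, -0.1182] edge rows 137.7 168.4 ybot@mouth -0.158 ytop@.093 -0.1501
```

Call:
play_rows([
  [[1, 0, 0.0018, 0, 0], [1, 0, 0.0035, 0, 0], [1, 0, 0.0035, -0.001, 0], [1, 0, 0.0035, -0.0018, 0], [1, 0, 0.0035, -0.0018, 0]],
])

```text
time_s: 10.1
tcp_pos: [0.5247, -0.0977, 0.0819]
ee_rot: [[0.011, -1.0, 0.0], [-1.0, -0.011, -0.0], [0.0, -0.0, -1.0]]
wrist_force: [-3.5, 4.1, 3.8]
gripper_width: 0.184
```

```bash
python3 -c "
from h import *
look('w16')
cv2.imwrite('pics/side16.png',cv2.resize(capture('side')[150:240,240:370],(780,540),interpolation=cv2.INTER_CUBIC))"
```

```text
t 10.1 tcp [ 0.5247 -0.0977  0.0819] F [-3.5  4.1  3.8] M [ 0.96  1.2  -0.05] w 0.184
vents y [-0.1504, -0.1384, -0.1263, -0.1143] edge rows 137.7 168.1 ybot@mouth -0.154 ytop@.093 -0.1463
```

View pics/side16.png

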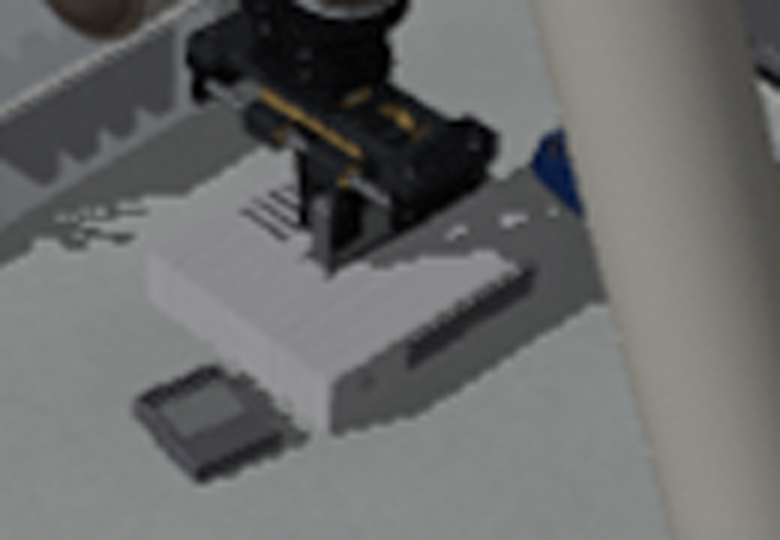

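Call:
play_rows([
  [[0.7, 0, 0, 0.001, 0], [0.7, 0, 0, 0.001, 0], [0.7, 0, -0.009, 0.006, 0], [0.7, 0, -0.018, 0.01, 0], [0.7, 0, -0.018, 0.01, 0]],
])

```text
time_s: 10.62
tcp_pos: [0.5256, -0.1176, 0.092]
ee_rot: [[0.009, -1.0, 0.003], [-1.0, -0.009, -0.001], [0.001, -0.003, -1.0]]
wrist_force: [0.8, 0.1, -0.2]
gripper_width: 0.294
```

```bash
python3 -c "
from h import *
look('w17')"
```

```text
t 10.6167 tcp [ 0.5256 -0.1176  0.092 ] F [ 0.8  0.1 -0.2] M [-0.01  0.08 -0.05] w 0.294
vents y [-0.1503, -0.1383, -0.1262] edge rows 171.1 209.5 ybot@mouth -0.1537 ytop@.093 -0.1453
```

Call:
play_rows([
  [[1, 0, 0, 0, 0], [1, 0, 0, 0, 0], [1, 0, 0, 0, 0], [1, 0, 0, 0, 0]],
])

```text
time_s: 11.0
tcp_pos: [0.5245, -0.1159, 0.0907]
ee_rot: [[0.011, -1.0, -0.0], [-1.0, -0.011, -0.0], [0.0, 0.0, -1.0]]
wrist_force: [1.2, -0.9, -1.5]
gripper_width: 0.179
```

Call:
play_rows([
  [[1, 0, -0.0008, -0.0003, 0], [1, 0, -0.0016, -0.0003, 0], [1, 0, -0.0024, -0.0003, 0], [1, 0, -0.0032, -0.0003, 0], [1, 0, -0.004, -0.0003, 0]],
])

```text
time_s: 11.42
tcp_pos: [0.5247, -0.1185, 0.0906]
ee_rot: [[0.01, -1.0, 0.001], [-1.0, -0.01, 0.002], [-0.002, -0.001, -1.0]]
wrist_force: [-0.5, 7.3, 2.4]
gripper_width: 0.183
```

```bash
python3 -c "
from h import *
look('w18')"
```

```text
t 11.4167 tcp [ 0.5247 -0.1185  0.0906] F [-0.5  7.3  2.4] M [2.18 0.31 0.  ] w 0.183
vents y [-0.1521, -0.1401, -0.1281, -0.116] edge rows 169.8 205.7 ybot@mouth -0.1556 ytop@.093 -0.1485
```

Call:
play_rows([
  [[0.7, 0, 0.0015, 0.0003, 0], [0.7, 0, 0.0015, 0.0003, 0], [0.7, 0, 0.012, 0.004, 0], [0.7, 0, 0.024, 0.0075, 0], [0.7, 0, 0.034, 0.0075, 0]],
])

```text
time_s: 11.88
tcp_pos: [0.525, -0.0849, 0.0989]
ee_rot: [[0.011, -1.0, 0.002], [-1.0, -0.011, -0.0], [0.0, -0.002, -1.0]]
wrist_force: [0.7, 0.5, -0.1]
gripper_width: 0.296
```

Call:
play_rows([
  [[0.75, 0, 0, 0, 0], [1, 0, 0, 0, 0], [1, 0, 0, 0, 0], [1, 0, 0, 0, 0], [1, 0, 0, 0, 0]],
])

```text
time_s: 12.3
tcp_pos: [0.5245, -0.0858, 0.0981]
ee_rot: [[0.01, -1.0, 0.0], [-1.0, -0.01, 0.0], [-0.0, -0.0, -1.0]]
wrist_force: [-0.3, 2.1, 1.1]
gripper_width: 0.171
```

```bash
python3 -c "
from h import *
look('w19')"
```

```text
t 12.3 tcp [ 0.5245 -0.0858  0.0981] F [-0.3  2.1  1.1] M [ 0.74  0.26 -0.03] w 0.171
vents y [-0.1403, -0.1283, -0.1162, -0.1042] edge rows 111.2 129.2 ybot@mouth -0.1558 ytop@.093 -0.149
```

Call:
play_rows([
  [[1, 0, -0.0006, 0.0005, 0], [1, 0, -0.0012, 0.001, 0], [1, 0, -0.0018, 0.0015, 0], [1, 0, -0.0024, 0.002, 0]],
])

```text
time_s: 12.68
tcp_pos: [0.5244, -0.0882, 0.0998]
ee_rot: [[0.01, -1.0, -0.0], [-1.0, -0.01, 0.0], [-0.0, 0.0, -1.0]]
wrist_force: [-0.4, 4.2, -2.2]
gripper_width: 0.171
```

```bash
python3 -c "
from h import *
look('w20')"
```

```text
t 12.6833 tcp [ 0.5244 -0.0882  0.0998] F [-0.4  4.2 -2.2] M [ 1.25 -0.04  0.02] w 0.171
vents y [-0.1403, -0.1282, -0.1162, -0.1042] edge rows 115.2 128.2 ybot@mouth -0.1559 ytop@.093 -0.1516
```

Call:
play_rows([
  [[1, 0, -0.0008, 0.0008, 0], [1, 0, -0.0016, 0.0016, 0], [1, 0, -0.0024, 0.0023, 0], [1, 0, -0.0032, 0.003, 0], [1, 0, -0.004, 0.0037, 0]],
])

```text
time_s: 13.15
tcp_pos: [0.5236, -0.0927, 0.1031]
ee_rot: [[0.01, -1.0, -0.002], [-1.0, -0.01, -0.0], [0.0, 0.002, -1.0]]
wrist_force: [-0.5, 1.4, -6.8]
gripper_width: 0.171
```

```bash
python3 -c "
from h import *
look('w21')"
```

```text
t 13.15 tcp [ 0.5236 -0.0927  0.1031] F [-0.5  1.4 -6.8] M [0.39 0.04 0.01] w 0.171
vents y [-0.1423, -0.1302, -0.1181, -0.1059] edge rows 119.1 100.5 ybot@mouth -0.1581 ytop@.093 -0.1681
```

Call:
play_rows([
  [[1, 0, 0.0008, -0.0012, 0], [1, 0, 0.001, -0.0016, 0], [1, 0, 0.001, -0.0016, 0]],
])

```text
time_s: 13.45
tcp_pos: [0.524, -0.0914, 0.1017]
ee_rot: [[0.01, -1.0, -0.001], [-1.0, -0.01, -0.0], [0.0, 0.001, -1.0]]
wrist_force: [0.6, -0.6, -6.6]
gripper_width: 0.174
```

```bash
python3 -c "
from h import *
look('w22')
a=cv2.imread('pics/w22.png')
print(a.mean(2)[90:150,247:259].mean(1).round().astype(int).tolist())
b=cv2.imread('pics/w20.png');print(b.mean(2)[90:150,247:259].mean(1).round().astype(int).tolist())"
```

```text
t 13.45 tcp [ 0.524  -0.0914  0.1017] F [ 0.6 -0.6 -6.6] M [ 0.07  0.1  -0.01] w 0.174
vents y [-0.142, -0.1299, -0.1179, -0.1058] edge rows 117.7 128.3 ybot@mouth -0.1576 ytop@.093 -0.1547
[162, 159, 157, 157, 157, 156, 153, 151, 150, 151, 148, 144, 145, 146, 142, 135, 129, 129, 130, 128, 129, 128, 129, 127, 128, 128, 129, 116, 81, 51, 53, 54, 62, 66, 66, 66, 66, 70, 74, 76, 78, 78, 78, 78, 78, 77, 79, 77, 77, 78, 78, 78, 77, 78, 77, 77, 77, 78, 77, 77]
[158, 157, 157, 155, 151, 151, 151, 149, 146, 145, 145, 146, 143, 140, 140, 135, 130, 129, 129, 129, 129, 129, 128, 128, 129, 101, 60, 52, 53, 63, 67, 68, 66, 68, 67, 67, 66, 68, 71, 76, 76, 77, 78, 77, 77, 76, 77, 77, 76, 76, 77, 77, 76, 76, 76, 76, 76, 77, 76, 77]
```

Call:
play_rows([
  [[1, 0, 0.0015, 0, 0], [1, 0, 0.003, 0, 0], [1, 0, 0.003, -0.0006, 0], [1, 0, 0.003, -0.0012, 0], [1, 0, 0.003, -0.0012, 0]],
])

```text
time_s: 13.92
tcp_pos: [0.5249, -0.0881, 0.1016]
ee_rot: [[0.011, -1.0, 0.001], [-1.0, -0.011, 0.0], [0.0, -0.001, -1.0]]
wrist_force: [-0.8, 1.2, -1.1]
gripper_width: 0.172
```

```bash
python3 -c "
from h import *
look('w23')
a=cv2.imread('pics/w23.png')
print(a.mean(2)[100:135,247:259].mean(1).round().astype(int).tolist())"
```

```text
t 13.9167 tcp [ 0.5249 -0.0881  0.1016] F [-0.8  1.2 -1.1] M [0.69 0.52 0.01] w 0.172
vents y [-0.1385, -0.1265, -0.1145, -0.1024] edge rows 118.5 230.5 ybot@mouth -0.1538 ytop@.093 -0.1019
[150, 150, 148, 144, 145, 145, 142, 139, 139, 139, 133, 128, 128, 127, 128, 128, 127, 126, 107, 70, 53, 52, 61, 66, 66, 66, 68, 71, 75, 77, 79, 79, 79, 79, 78]
```

Call:
play_rows([
  [[1, 0, -0.0008, 0.0005, 0], [1, 0, -0.0016, 0.001, 0], [1, 0, -0.0024, 0.0015, 0], [1, 0, -0.0032, 0.002, 0], [1, 0, -0.004, 0.0025, 0]],
])

```text
time_s: 14.38
tcp_pos: [0.5242, -0.0925, 0.1031]
ee_rot: [[0.01, -1.0, -0.001], [-1.0, -0.01, -0.0], [0.0, 0.001, -1.0]]
wrist_force: [0.3, 0.3, -5.7]
gripper_width: 0.169
```

```bash
python3 -c "
from h import *
look('w24')
a=cv2.imread('pics/w24.png')
print(a.mean(2)[100:135,247:259].mean(1).round().astype(int).tolist())"
```

```text
t 14.3833 tcp [ 0.5242 -0.0925  0.1031] F [ 0.3  0.3 -5.7] M [ 0.4   0.09 -0.  ] w 0.169
vents y [-0.1419, -0.1299, -0.1177, -0.1056] edge rows 119.7 230.1 ybot@mouth -0.1575 ytop@.093 -0.1061
[151, 151, 143, 132, 130, 128, 129, 128, 128, 129, 129, 129, 129, 128, 128, 128, 129, 128, 127, 116, 82, 52, 52, 53, 62, 65, 67, 72, 76, 78, 79, 78, 79, 78, 79]
```

Call:
play_rows([
  [[1, 0, 0.002, 0, 0], [1, 0, 0.0038, -0.0008, 0], [1, 0, 0.0038, -0.0018, 0], [1, 0, 0.0038, -0.0028, 0], [1, 0, 0.003, -0.0029, 0]],
])

```text
time_s: 14.85
tcp_pos: [0.5251, -0.0888, 0.1015]
ee_rot: [[0.011, -1.0, 0.001], [-1.0, -0.011, 0.0], [-0.0, -0.001, -1.0]]
wrist_force: [-2.5, 4.6, 2.6]
gripper_width: 0.173
```

Call:
play_rows([
  [[1, 0, -0.0007, 0, 0], [1, 0, -0.0014, 0.0001, 0], [1, 0, -0.0021, 0.0003, 0], [1, 0, -0.0028, 0.0006, 0]],
])

```text
time_s: 15.18
tcp_pos: [0.5249, -0.0914, 0.1018]
ee_rot: [[0.011, -1.0, 0.001], [-1.0, -0.011, 0.001], [-0.001, -0.001, -1.0]]
wrist_force: [-1.0, 6.4, 0.9]
gripper_width: 0.172
```

```bash
python3 -c "
from h import *
look('w25')
a=cv2.imread('pics/w25.png')
print(a.mean(2)[100:135,247:259].mean(1).round().astype(int).tolist())"
```

```text
t 15.1833 tcp [ 0.5249 -0.0914  0.1018] F [-1.   6.4  0.9] M [ 1.82  0.69 -0.12] w 0.172
vents y [-0.1496, -0.1383, -0.1262, -0.1142] edge rows 123.8 225.0 ybot@mouth -0.154 ytop@.093 -0.1081
[155, 155, 155, 154, 152, 149, 149, 149, 146, 143, 136, 128, 127, 127, 127, 127, 128, 127, 128, 126, 127, 126, 126, 126, 106, 69, 63, 74, 77, 79, 81, 80, 80, 81, 81]
```

Call:
play_rows([
  [[1, 0, -0.0007, 0.0003, 0], [1, 0, -0.0014, 0.0006, 0], [1, 0, -0.0021, 0.001, 0], [1, 0, -0.0028, 0.0013, 0], [1, 0, -0.0035, 0.0016, 0]],
])

```text
time_s: 15.65
tcp_pos: [0.5243, -0.0959, 0.1022]
ee_rot: [[0.01, -1.0, -0.001], [-1.0, -0.01, -0.0], [0.0, 0.001, -1.0]]
wrist_force: [-0.7, 0.1, -6.8]
gripper_width: 0.175
```

```bash
python3 -c "
from h import *
look('w26')
a=cv2.imread('pics/w26.png')
print(a.mean(2)[100:145,247:259].mean(1).round().astype(int).tolist())"
```

```text
t 15.65 tcp [ 0.5243 -0.0959  0.1022] F [-0.7  0.1 -6.8] M [0.3  0.03 0.03] w 0.175
vents y [-0.1538, -0.1422, -0.1302, -0.1182] edge rows 125.1 100.5 ybot@mouth -0.1578 ytop@.093 -0.1713
[159, 159, 149, 139, 137, 134, 134, 133, 130, 127, 128, 128, 127, 127, 127, 127, 126, 127, 127, 127, 127, 126, 126, 126, 126, 106, 80, 74, 78, 80, 80, 80, 81, 81, 81, 80, 81, 79, 80, 79, 80, 79, 80, 80, 79]
```

Call:
play_rows([
  [[1, 0, 0.002, 0, 0], [1, 0, 0.0038, -0.0005, 0], [1, 0, 0.0038, -0.001, 0], [1, 0, 0.0038, -0.0015, 0], [1, 0, 0.0038, -0.0017, 0]],
])

```text
time_s: 16.12
tcp_pos: [0.5247, -0.0917, 0.1018]
ee_rot: [[0.011, -1.0, 0.001], [-1.0, -0.011, -0.0], [0.0, -0.001, -1.0]]
wrist_force: [-1.6, 2.6, 1.6]
gripper_width: 0.17
```

Call:
play_rows([
  [[0.81, 0, 0, 0, 0], [0.81, 0, 0, 0, 0], [0.81, 0, 0, 0, 0]],
])

```text
time_s: 16.37
tcp_pos: [0.5251, -0.0919, 0.1015]
ee_rot: [[0.011, -1.0, 0.002], [-1.0, -0.011, -0.0], [0.0, -0.002, -1.0]]
wrist_force: [-0.2, 0.1, 0.2]
gripper_width: 0.19
```

Call:
play_rows([
  [[0.825, 0, 0, 0, 0], [0.825, 0, 0, 0, 0]],
])

```text
time_s: 16.53
tcp_pos: [0.5249, -0.0919, 0.1014]
ee_rot: [[0.011, -1.0, 0.001], [-1.0, -0.011, -0.0], [0.0, -0.001, -1.0]]
wrist_force: [-1.3, 0.0, 2.8]
gripper_width: 0.179
```

```bash
python3 -c "
from h import *
look('w27')
a=cv2.imread('pics/w27.png')
print(a.mean(2)[100:145,247:259].mean(1).round().astype(int).tolist())"
```

```text
t 16.5333 tcp [ 0.5249 -0.0919  0.1014] F [-1.3  0.   2.8] M [0.08 0.35 0.04] w 0.179
vents y [-0.1408, -0.1288, -0.1167, -0.1048] edge rows 120.7 100.5 ybot@mouth -0.1563 ytop@.093 -0.1672
[158, 155, 155, 155, 153, 150, 140, 129, 129, 128, 129, 128, 128, 128, 128, 128, 129, 128, 127, 128, 127, 96, 53, 54, 63, 69, 67, 71, 76, 78, 79, 80, 80, 80, 80, 80, 80, 80, 81, 80, 80, 80, 80, 79, 80]
```

Call:
play_rows([
  [[0.825, 0, -0.0004, 0.0004, 0], [0.825, 0, -0.0009, 0.0008, 0], [0.825, 0, -0.0014, 0.0012, 0], [0.825, 0, -0.0019, 0.0016, 0]],
])

```text
time_s: 16.92
tcp_pos: [0.5246, -0.0934, 0.1023]
ee_rot: [[0.01, -1.0, 0.0], [-1.0, -0.01, 0.001], [-0.001, -0.0, -1.0]]
wrist_force: [0.6, 2.5, -1.3]
gripper_width: 0.178
```

```bash
python3 -c "
from h import *
look('w28')
a=cv2.imread('pics/w28.png')
print(a.mean(2)[100:145,247:259].mean(1).round().astype(int).tolist())"
```

```text
t 16.9167 tcp [ 0.5246 -0.0934  0.1023] F [ 0.6  2.5 -1.3] M [0.97 0.02 0.05] w 0.178
vents y [-0.1408, -0.1288, -0.1167, -0.1047] edge rows 123.1 224.4 ybot@mouth -0.1563 ytop@.093 -0.1101
[157, 154, 155, 155, 152, 150, 150, 149, 139, 128, 128, 128, 128, 127, 127, 127, 127, 127, 127, 127, 127, 126, 126, 106, 69, 52, 62, 72, 75, 79, 80, 81, 81, 80, 80, 81, 80, 80, 81, 81, 80, 80, 80, 80, 79]
```

Call:
play_rows([
  [[0.825, 0, -0.0006, 0.0005, 0], [0.825, 0, -0.0012, 0.001, 0], [0.825, 0, -0.0018, 0.0015, 0], [0.825, 0, -0.0024, 0.002, 0], [0.825, 0, -0.003, 0.0025, 0]],
])

```text
time_s: 17.38
tcp_pos: [0.5237, -0.097, 0.1045]
ee_rot: [[0.01, -1.0, -0.002], [-1.0, -0.01, -0.0], [0.0, 0.002, -1.0]]
wrist_force: [0.2, 0.8, -6.0]
gripper_width: 0.177
```

```bash
python3 -c "
from h import *
look('w29')
a=cv2.imread('pics/w29.png')
print(a.mean(2)[100:145,247:259].mean(1).round().astype(int).tolist())
cv2.imwrite('pics/w29c.png',cv2.resize(a[60:330,130:380],(740,600)))"
```

```text
t 17.3833 tcp [ 0.5237 -0.097   0.1045] F [ 0.2  0.8 -6. ] M [0.37 0.04 0.01] w 0.177
vents y [-0.1538, -0.1418, -0.1298, -0.1177] edge rows 125.9 222.9 ybot@mouth -0.1583 ytop@.093 -0.1138
[154, 154, 154, 152, 149, 149, 149, 147, 143, 143, 144, 140, 138, 137, 138, 132, 127, 127, 127, 127, 126, 126, 125, 126, 127, 126, 100, 74, 78, 81, 82, 82, 82, 81, 82, 82, 81, 81, 81, 81, 81, 81, 80, 81, 80]
```

View pics/w29c.png

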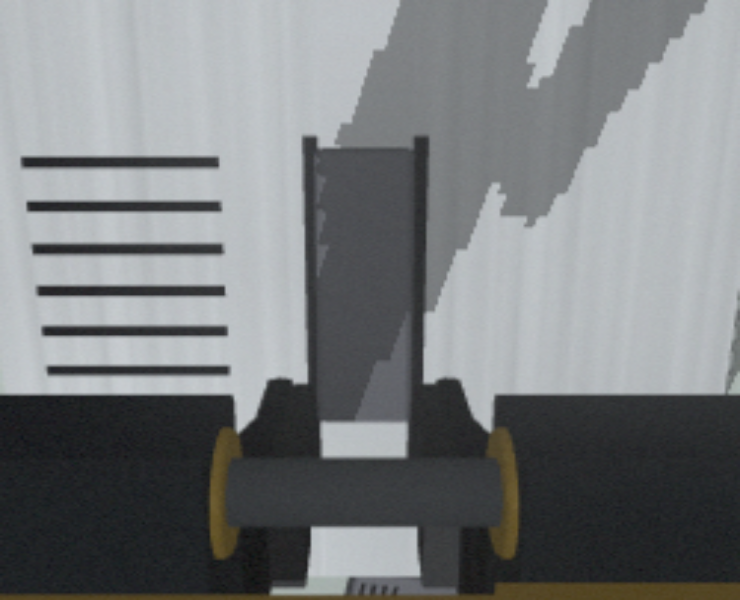

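Call:
play_rows([
  [[0.82, 0, 0.0006, -0.0005, 0], [0.82, 0, 0.001, -0.001, 0], [0.82, 0, 0.001, -0.001, 0]],
])

```text
time_s: 17.68
tcp_pos: [0.524, -0.0963, 0.1042]
ee_rot: [[0.011, -1.0, -0.001], [-1.0, -0.011, -0.001], [0.001, 0.001, -1.0]]
wrist_force: [-1.7, -2.1, -1.8]
gripper_width: 0.182
```

```bash
cat >> h.py <<'E'
def lean(name,vt,zt):
    "true lean: top right edge seen at row vt, height zt; cartridge right edge at mouth = vents-based slot"
    T=get_calibration("wrist")["T"]; c=dict(camera_matrix=W1["camera_matrix"],T=T)
    return ray(c,(253,vt),zt)[1]
E
python3 -c "
from h import *
look('w30')
a=cv2.imread('pics/w30.png')
print(a.mean(2)[100:145,247:259].mean(1).round().astype(int).tolist())
for v in (122,124,126): print(v,lean('',v,.096))"
```

```text
t 17.6833 tcp [ 0.524  -0.0963  0.1042] F [-1.7 -2.1 -1.8] M [-0.6   0.4  -0.01] w 0.182
vents y [-0.1538, -0.1418, -0.1299, -0.1178] edge rows 125.7 100.5 ybot@mouth -0.1578 ytop@.093 -0.1717
[157, 155, 154, 154, 152, 149, 150, 149, 146, 143, 143, 143, 143, 141, 132, 127, 127, 128, 127, 127, 128, 127, 126, 127, 126, 126, 101, 74, 78, 82, 83, 82, 82, 82, 82, 82, 80, 81, 82, 81, 81, 81, 82, 80, 81]
122 -0.16237284736482843
124 -0.1614935170852106
126 -0.1606114155518873
```

Call:
play_rows([
  [[0.822, 0, -0.0006, 0.0004, 0], [0.822, 0, -0.0014, 0.0009, 0], [0.822, 0, -0.0022, 0.0014, 0], [0.822, 0, -0.003, 0.0019, 0], [0.822, 0, -0.0038, 0.0025, 0]],
])

```text
time_s: 18.15
tcp_pos: [0.5242, -0.0994, 0.1064]
ee_rot: [[0.01, -1.0, -0.001], [-1.0, -0.01, 0.0], [-0.0, 0.001, -1.0]]
wrist_force: [-1.4, 0.1, -4.8]
gripper_width: 0.182
```

```bash
python3 -c "
from h import *
look('w31')
a=cv2.imread('pics/w31.png')
print(a.mean(2)[100:145,247:259].mean(1).round().astype(int).tolist())
for v in (122,124,126): print(v,lean('',v,.096))"
```

```text
t 18.15 tcp [ 0.5242 -0.0994  0.1064] F [-1.4  0.1 -4.8] M [ 0.17  0.33 -0.03] w 0.182
vents y [-0.1538, -0.1419, -0.1299, -0.1179] edge rows 125.7 100.5 ybot@mouth -0.1607 ytop@.093 -0.1748
[164, 165, 161, 159, 158, 159, 159, 156, 153, 154, 153, 151, 147, 137, 127, 127, 127, 127, 126, 126, 127, 126, 125, 126, 125, 126, 100, 74, 79, 81, 83, 82, 82, 82, 83, 82, 82, 82, 81, 82, 82, 82, 81, 82, 81]
122 -0.16553539245036292
124 -0.16464309956205647
126 -0.16374798537543703
```

Call:
play_rows([
  [[0.7, 0, 0, 0, 0], [0.7, 0, 0, 0, 0], [0.7, 0, -0.022, 0, 0], [0.7, 0, -0.046, -0.003, 0], [0.7, 0, -0.0666, -0.0065, 0]],
])

```text
time_s: 18.62
tcp_pos: [0.5263, -0.167, 0.1017]
ee_rot: [[0.012, -1.0, 0.005], [-1.0, -0.012, -0.001], [0.001, -0.004, -1.0]]
wrist_force: [1.0, -0.9, -0.1]
gripper_width: 0.299
```

Call:
play_rows([
  [[0.7, 0, 0, 0, 0], [0.78, 0, 0, 0, 0], [0.822, 0, 0, 0, 0], [0.822, 0, 0, 0, 0], [0.822, 0, 0, 0, 0]],
])

```text
time_s: 19.03
tcp_pos: [0.5249, -0.1654, 0.1006]
ee_rot: [[0.012, -1.0, 0.001], [-1.0, -0.012, -0.0], [0.0, -0.001, -1.0]]
wrist_force: [-0.5, -0.9, 0.3]
gripper_width: 0.186
```

```bash
python3 -c "
from h import *
look('w32')
a=cv2.imread('pics/w32.png')
cv2.imwrite('pics/w32c.png',cv2.resize(a[60:370,110:400],(560,600)))"
```

```text
t 19.0333 tcp [ 0.5249 -0.1654  0.1006] F [-0.5 -0.9  0.3] M [-0.02  0.14  0.01] w 0.186
vents y [] edge rows 126.0 136.9 ybot@mouth -0.2269 ytop@.093 -0.2249
```

View pics/w32c.png

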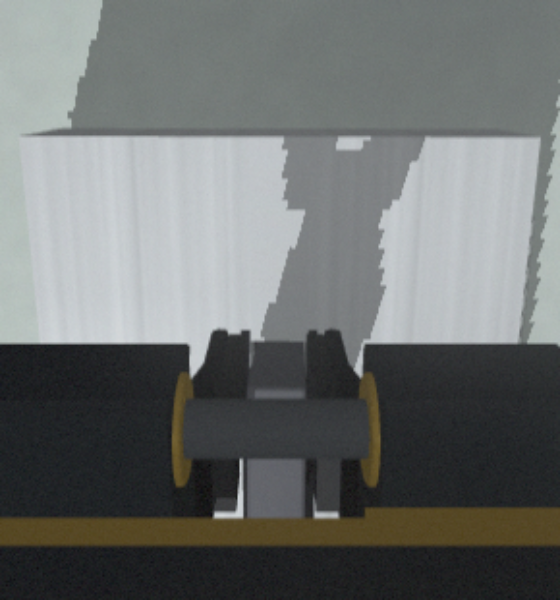

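Call:
play_rows([
  [[0.824, 0, 0, 0, 0], [0.824, 0, 0.0008, 0.0006, 0], [0.824, 0, 0.0016, 0.0012, 0], [0.824, 0, 0.0024, 0.0019, 0], [0.824, 0, 0.0032, 0.0026, 0]],
])

```text
time_s: 19.5
tcp_pos: [0.5245, -0.1631, 0.1026]
ee_rot: [[0.011, -1.0, -0.0], [-1.0, -0.011, -0.0], [0.0, 0.0, -1.0]]
wrist_force: [1.0, -3.1, -2.7]
gripper_width: 0.182
```

```bash
python3 -c "
from h import *
look('w33')"
```

```text
t 19.5 tcp [ 0.5245 -0.1631  0.1026] F [ 1.  -3.1 -2.7] M [-0.91 -0.05 -0.06] w 0.182
vents y [] edge rows 193.0 100.5 ybot@mouth -0.1831 ytop@.093 -0.2384
```

Call:
play_rows([
  [[0.824, 0, 0.0007, 0.0007, 0], [0.824, 0, 0.0014, 0.0014, 0], [0.824, 0, 0.0021, 0.0021, 0], [0.824, 0, 0.0028, 0.0028, 0], [0.824, 0, 0.0035, 0.0035, 0]],
])

```text
time_s: 19.97
tcp_pos: [0.5242, -0.1593, 0.1061]
ee_rot: [[0.01, -1.0, -0.001], [-1.0, -0.01, 0.0], [-0.0, 0.001, -1.0]]
wrist_force: [-0.3, -1.2, -2.8]
gripper_width: 0.178
```

```bash
cat >> h.py <<'E'
def redge(name,T=None):
    a=cv2.imread(f"pics/{name}.png").mean(2); 
    g=cv2.GaussianBlur(a[100:200,200:230].mean(1),(1,5),1).ravel(); d=np.diff(g); i=int(np.argmax(d)); k=slice(max(i-2,0),i+3)
    v=100.5+(np.arange(len(d))[k]*d[k]).sum()/d[k].sum()
    return v,(ray(dict(camera_matrix=W1["camera_matrix"],T=T),(215,v),.045)[1] if T is not None else None)
E
python3 -c "
from h import *
look('w34')
print(redge('w32'),redge('w33'),redge('w34',get_calibration('wrist')['T']))"
```

```text
t 19.9667 tcp [ 0.5242 -0.1593  0.1061] F [-0.3 -1.2 -2.8] M [-0.68 -0.   -0.  ] w 0.178
vents y [-0.1537] edge rows 119.2 100.5 ybot@mouth -0.2245 ytop@.093 -0.2347
(np.float64(130.19894607302209), None) (np.float64(125.91441355242428), None) (np.float64(119.30729284582787), np.float64(-0.22400051912965346))
```

```bash
python3 -c "
from h import *
for n in('w32','w33','w34'):
    g=cv2.imread(f'pics/{n}.png').mean(2)
    print(n,g[215:325,247:259].mean(1).round().astype(int).tolist())
T=get_calibration('wrist')['T'];c=dict(camera_matrix=W1['camera_matrix'],T=T)
print([(z,v,ray(c,(253,v),z)[1].round(4)) for z in(.045,.095,.1) for v in (220,235,250)])"
```

```text
w32 [160, 149, 137, 137, 134, 131, 131, 128, 126, 125, 126, 125, 125, 124, 125, 124, 123, 124, 123, 123, 116, 87, 64, 64, 64, 64, 64, 64, 63, 63, 62, 62, 62, 62, 62, 61, 61, 61, 61, 61, 61, 60, 60, 60, 63, 71, 83, 96, 101, 101, 88, 64, 53, 55, 57, 57, 57, 59, 59, 58, 59, 59, 60, 61, 59, 60, 61, 60, 61, 61, 61, 60, 60, 59, 60, 58, 59, 59, 57, 57, 56, 61, 88, 101, 101, 100, 101, 101, 101, 101, 101, 101, 102, 101, 102, 102, 101, 102, 101, 101, 102, 101, 101, 101, 100, 101, 100, 101, 100, 101]
w33 [148, 146, 143, 143, 142, 139, 130, 124, 124, 124, 124, 124, 123, 123, 124, 123, 102, 72, 66, 65, 65, 64, 64, 64, 63, 63, 63, 63, 62, 62, 62, 63, 62, 61, 62, 60, 60, 60, 61, 60, 60, 59, 58, 60, 60, 67, 78, 93, 101, 102, 89, 65, 53, 54, 56, 57, 56, 57, 59, 58, 58, 58, 58, 59, 61, 60, 59, 61, 60, 61, 61, 60, 60, 58, 59, 59, 59, 58, 58, 56, 56, 62, 90, 103, 103, 103, 103, 104, 104, 103, 104, 104, 104, 104, 104, 104, 105, 104, 105, 104, 104, 104, 104, 104, 105, 104, 104, 104, 104, 105]
w34 [133, 129, 131, 130, 127, 124, 124, 124, 123, 97, 67, 66, 66, 66, 65, 66, 65, 65, 64, 64, 64, 64, 63, 64, 64, 63, 62, 63, 63, 61, 61, 63, 62, 60, 61, 61, 59, 60, 60, 60, 59, 59, 60, 59, 60, 64, 73, 88, 102, 106, 91, 65, 53, 55, 55, 55, 57, 56, 57, 58, 58, 57, 59, 59, 59, 58, 60, 60, 59, 61, 60, 59, 59, 59, 58, 57, 59, 58, 58, 57, 56, 62, 92, 107, 107, 108, 108, 107, 108, 108, 109, 109, 108, 109, 109, 108, 109, 109, 108, 108, 109, 108, 109, 109, 109, 110, 109, 109, 108, 109]
[(0.045, 220, np.float64(-0.1599)), (0.045, 235, np.float64(-0.1494)), (0.045, 250, np.float64(-0.1386)), (0.095, 220, np.float64(-0.1776)), (0.095, 235, np.float64(-0.1696)), (0.095, 250, np.float64(-0.1614)), (0.1, 220, np.float64(-0.1793)), (0.1, 235, np.float64(-0.1716)), (0.1, 250, np.float64(-0.1637))]
```

Call:
play_rows([
  [[0.824, 0, 0.0008, 0.0008, 0], [0.824, 0, 0.0016, 0.0016, 0], [0.824, 0, 0.0024, 0.0024, 0], [0.824, 0, 0.0032, 0.0031, 0], [0.824, 0, 0.004, 0.0038, 0]],
])

```text
time_s: 20.43
tcp_pos: [0.524, -0.1551, 0.1097]
ee_rot: [[0.01, -1.0, -0.001], [-1.0, -0.01, 0.0], [-0.0, 0.001, -1.0]]
wrist_force: [0.4, -1.4, -4.8]
gripper_width: 0.179
```

```bash
python3 -c "
from h import *
look('w35')
print(redge('w35',get_calibration('wrist')['T']))
g=cv2.imread('pics/w35.png').mean(2)[200:280,247:259].mean(1);d=np.diff(g);print(200+np.argmin(d[:50]),g[55:70].round())"
```

```text
t 20.4333 tcp [ 0.524  -0.1551  0.1097] F [ 0.4 -1.4 -4.8] M [-0.24  0.09  0.01] w 0.179
vents y [-0.1538] edge rows 191.1 100.5 ybot@mouth -0.1745 ytop@.093 -0.2305
(np.float64(111.76654825234672), np.float64(-0.22408994112637637))
216 [ 59.  59.  60.  60.  59.  62.  67.  81. 102. 112.  97.  67.  52.  53.
  54.]
```

Call:
play_rows([
  [[0.824, 0, 0.0008, 0.0007, 0], [0.824, 0, 0.0016, 0.0014, 0], [0.824, 0, 0.0024, 0.002, 0], [0.824, 0, 0.0032, 0.0027, 0], [0.824, 0, 0.004, 0.0034, 0]],
])

```text
time_s: 20.9
tcp_pos: [0.5242, -0.1513, 0.1132]
ee_rot: [[0.01, -1.0, -0.001], [-1.0, -0.01, 0.0], [-0.0, 0.001, -1.0]]
wrist_force: [-0.9, -0.2, -6.0]
gripper_width: 0.182
```

```bash
python3 -c "
from h import *
look('w36')
print(redge('w36',get_calibration('wrist')['T']))
g=cv2.imread('pics/w36.png').mean(2)[190:280,247:259].mean(1);d=np.diff(g);print(190+np.argmin(d[:50]),g[65:80].round())"
```

```text
t 20.9 tcp [ 0.5242 -0.1513  0.1132] F [-0.9 -0.2 -6. ] M [-0.11  0.2   0.06] w 0.182
vents y [-0.1524, -0.1404] edge rows 180.0 100.5 ybot@mouth -0.1773 ytop@.093 -0.2267
(np.float64(106.55693065441618), np.float64(-0.22337739199395049))
210 [ 61.  60.  60.  60.  59.  60.  65.  76.  95. 113. 101.  67.  51.  53.
  53.]
```

Call:
play_rows([
  [[0.824, 0, 0.0002, -0.0006, 0], [0.824, 0, 0.001, -0.0004, 0], [0.824, 0, 0.0018, 0.0002, 0], [0.824, 0, 0.0026, 0.0008, 0], [0.824, 0, 0.0034, 0.0014, 0]],
])

```text
time_s: 21.37
tcp_pos: [0.5248, -0.1479, 0.1153]
ee_rot: [[0.011, -1.0, 0.001], [-1.0, -0.011, 0.0], [-0.0, -0.001, -1.0]]
wrist_force: [-0.6, 1.6, -3.2]
gripper_width: 0.179
```

```bash
python3 -c "
from h import *
look('w37')
print(redge('w37',get_calibration('wrist')['T']))
g=cv2.imread('pics/w37.png').mean(2)[180:280,247:259].mean(1);d=np.diff(g);print(180+np.argmin(d[:60]),g[75:90].round())"
```

```text
t 21.3667 tcp [ 0.5248 -0.1479  0.1153] F [-0.6  1.6 -3.2] M [0.08 0.3  0.06] w 0.179
vents y [-0.1537, -0.1417] edge rows 188.1 205.5 ybot@mouth -0.168 ytop@.093 -0.1704
(np.float64(101.30087179708909), np.float64(-0.22310888698882164))
203 [ 61.  61.  60.  60.  60.  61.  63.  69.  85. 111. 105.  69.  52.  52.
  53.]
```

Call:
play_rows([
  [[0.7, 0, 0, 0, 0], [0.7, 0, 0, 0, 0], [0.7, 0, 0.022, 0, 0], [0.7, 0, 0.043, -0.005, 0], [0.7, 0, 0.063, -0.0105, 0]],
])

```text
time_s: 21.83
tcp_pos: [0.5257, -0.0845, 0.1054]
ee_rot: [[0.01, -1.0, 0.004], [-1.0, -0.01, 0.0], [-0.0, -0.004, -1.0]]
wrist_force: [-0.4, -1.1, 0.1]
gripper_width: 0.299
```

Call:
play_rows([
  [[0.7, 0, 0, 0, 0], [0.78, 0, 0, 0, 0], [0.824, 0, 0, 0, 0], [0.824, 0, 0, 0, 0], [0.824, 0, 0, 0, 0]],
])

```text
time_s: 22.25
tcp_pos: [0.5246, -0.0857, 0.1046]
ee_rot: [[0.009, -1.0, 0.0], [-1.0, -0.009, -0.0], [0.0, -0.0, -1.0]]
wrist_force: [-1.4, 0.2, 1.4]
gripper_width: 0.183
```

```bash
python3 -c "
from h import *
look('w38')
a=cv2.imread('pics/w38.png')
print(a.mean(2)[80:160,247:259].mean(1).round().astype(int).tolist())
cv2.imwrite('pics/w38c.png',cv2.resize(a[60:330,130:380],(555,600)))"
```

```text
t 22.25 tcp [ 0.5246 -0.0857  0.1046] F [-1.4  0.2  1.4] M [0.09 0.17 0.02] w 0.183
vents y [-0.1419, -0.1298, -0.1178, -0.1057] edge rows 107.6 137.1 ybot@mouth -0.1576 ytop@.093 -0.1447
[187, 185, 184, 184, 174, 163, 161, 158, 158, 158, 155, 152, 152, 152, 152, 149, 146, 146, 147, 144, 141, 140, 140, 138, 135, 135, 133, 118, 84, 54, 54, 55, 64, 70, 69, 70, 70, 69, 69, 69, 69, 69, 69, 69, 68, 68, 69, 68, 69, 69, 68, 69, 69, 69, 69, 68, 68, 72, 74, 75, 74, 75, 74, 75, 75, 75, 74, 75, 74, 75, 75, 76, 75, 75, 74, 75, 73, 75, 75, 75]
```

View pics/w38c.png

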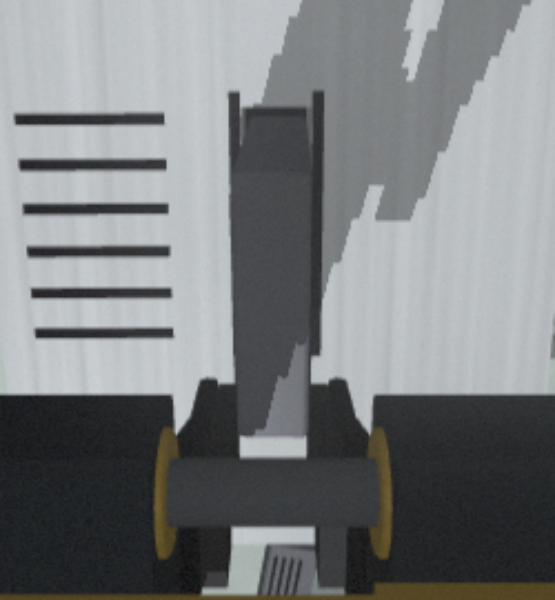

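Call:
play_rows([
  [[0.824, 0, -0.0008, 0.0006, 0], [0.824, 0, -0.0016, 0.0013, 0], [0.824, 0, -0.0024, 0.002, 0], [0.824, 0, -0.0032, 0.0027, 0], [0.824, 0, -0.004, 0.0034, 0]],
])

```text
time_s: 22.72
tcp_pos: [0.524, -0.089, 0.1072]
ee_rot: [[0.01, -1.0, -0.001], [-1.0, -0.01, 0.0], [-0.0, 0.001, -1.0]]
wrist_force: [-0.8, 1.9, -4.8]
gripper_width: 0.183
```

```bash
python3 -c "
from h import *
look('w39')
a=cv2.imread('pics/w39.png')
print(a.mean(2)[95:160,247:259].mean(1).round().astype(int).tolist())"
```

```text
t 22.7167 tcp [ 0.524  -0.089   0.1072] F [-0.8  1.9 -4.8] M [ 0.59  0.05 -0.03] w 0.183
vents y [-0.1421, -0.1301, -0.118, -0.1059] edge rows 112.7 136.4 ybot@mouth -0.1579 ytop@.093 -0.1481
[151, 149, 146, 147, 145, 143, 140, 140, 141, 138, 135, 134, 132, 129, 129, 129, 129, 117, 83, 54, 53, 57, 66, 69, 68, 69, 69, 70, 68, 68, 68, 68, 68, 67, 67, 68, 69, 68, 68, 68, 70, 73, 75, 74, 75, 76, 75, 76, 75, 75, 76, 76, 74, 75, 76, 74, 76, 75, 75, 75, 75, 75, 75, 75, 74]
```

Call:
play_rows([
  [[0.824, 0, -0.0008, 0.0005, 0], [0.824, 0, -0.0016, 0.001, 0], [0.824, 0, -0.0024, 0.0016, 0], [0.824, 0, -0.0032, 0.0023, 0], [0.824, 0, -0.004, 0.003, 0]],
])

```text
time_s: 23.18
tcp_pos: [0.5243, -0.0931, 0.1107]
ee_rot: [[0.01, -1.0, -0.0], [-1.0, -0.01, 0.0], [-0.0, 0.0, -1.0]]
wrist_force: [-0.3, 1.1, -4.8]
gripper_width: 0.182
```

```bash
python3 -c "
from h import *
look('w40')
a=cv2.imread('pics/w40.png')
print(a.mean(2)[95:160,247:259].mean(1).round().astype(int).tolist())"
```

```text
t 23.1833 tcp [ 0.5243 -0.0931  0.1107] F [-0.3  1.1 -4.8] M [ 0.46  0.2  -0.02] w 0.182
vents y [-0.1439, -0.1318, -0.1195, -0.1072] edge rows 116.5 134.8 ybot@mouth -0.1597 ytop@.093 -0.1527
[162, 160, 158, 157, 157, 155, 151, 151, 151, 149, 139, 130, 131, 131, 130, 130, 130, 131, 131, 130, 130, 110, 71, 54, 54, 60, 67, 68, 68, 68, 68, 69, 68, 69, 67, 68, 68, 68, 68, 69, 73, 76, 76, 76, 77, 77, 77, 77, 77, 78, 76, 77, 77, 77, 76, 75, 77, 77, 76, 76, 77, 77, 76, 76, 76]
```

Call:
play_rows([
  [[0.824, 0, 0.0008, -0.0008, 0], [0.824, 0, 0.001, -0.0016, 0], [0.824, 0, 0.0004, -0.0016, 0], [0.824, 0, -0.0006, -0.0012, 0], [0.824, 0, -0.0016, -0.0006, 0]],
])

```text
time_s: 23.65
tcp_pos: [0.5247, -0.0946, 0.1105]
ee_rot: [[0.011, -1.0, 0.0], [-1.0, -0.011, -0.0], [0.0, -0.0, -1.0]]
wrist_force: [-0.4, 2.0, -1.6]
gripper_width: 0.185
```

```bash
python3 -c "
from h import *
look('w41')
a=cv2.imread('pics/w41.png')
print(a.mean(2)[95:160,247:259].mean(1).round().astype(int).tolist())"
```

```text
t 23.65 tcp [ 0.5247 -0.0946  0.1105] F [-0.4  2.  -1.6] M [ 0.56  0.34 -0.04] w 0.185
vents y [-0.143, -0.1309, -0.119, -0.1069] edge rows 120.6 134.6 ybot@mouth -0.1587 ytop@.093 -0.1543
[169, 166, 165, 166, 163, 160, 160, 160, 157, 154, 147, 137, 135, 133, 133, 131, 128, 128, 128, 128, 127, 128, 127, 128, 128, 115, 82, 53, 58, 66, 67, 68, 68, 67, 68, 68, 68, 68, 68, 73, 75, 77, 77, 78, 78, 79, 78, 78, 78, 78, 78, 77, 78, 78, 78, 78, 78, 77, 78, 77, 77, 78, 77, 77, 77]
```

Call:
play_rows([
  [[0.824, 0, -0.0007, 0.0005, 0], [0.824, 0, -0.0014, 0.001, 0], [0.824, 0, -0.0021, 0.0015, 0], [0.824, 0, -0.0028, 0.002, 0], [0.824, 0, -0.0035, 0.0025, 0]],
])

```text
time_s: 24.12
tcp_pos: [0.525, -0.0983, 0.1131]
ee_rot: [[0.011, -1.0, 0.001], [-1.0, -0.011, -0.0], [0.0, -0.001, -1.0]]
wrist_force: [-1.3, 2.0, 0.0]
gripper_width: 0.181
```

```bash
python3 -c "
from h import *
look('w42')
a=cv2.imread('pics/w42.png')
print(a.mean(2)[95:160,247:259].mean(1).round().astype(int).tolist())"
```

```text
t 24.1167 tcp [ 0.525  -0.0983  0.1131] F [-1.3  2.   0. ] M [ 0.57  0.25 -0.01] w 0.181
vents y [-0.155, -0.1431, -0.1309, -0.1189] edge rows 126.4 226.0 ybot@mouth -0.1587 ytop@.093 -0.1102
[178, 167, 159, 157, 154, 154, 153, 151, 149, 149, 149, 147, 143, 142, 143, 140, 138, 137, 138, 135, 132, 132, 133, 131, 130, 127, 127, 126, 125, 126, 126, 109, 81, 68, 68, 67, 67, 67, 69, 74, 77, 78, 79, 79, 78, 79, 77, 78, 78, 79, 78, 77, 79, 78, 78, 78, 78, 78, 79, 78, 77, 78, 78, 77, 78]
```

Call:
play_rows([
  [[0.824, 0, 0.0004, 0.0006, 0], [0.824, 0, 0.0006, 0.0012, 0], [0.824, 0, 0.0006, 0.0018, 0], [0.824, 0, 0.0006, 0.0024, 0]],
])

```text
time_s: 24.5
tcp_pos: [0.5246, -0.0976, 0.1151]
ee_rot: [[0.011, -1.0, 0.0], [-1.0, -0.011, -0.0], [0.0, -0.0, -1.0]]
wrist_force: [-0.2, 0.9, -0.8]
gripper_width: 0.179
```

```bash
python3 -c "
from h import *
look('w43')
a=cv2.imread('pics/w43.png')
print(a.mean(2)[95:160,247:259].mean(1).round().astype(int).tolist())"
```

```text
t 24.5 tcp [ 0.5246 -0.0976  0.1151] F [-0.2  0.9 -0.8] M [ 0.04  0.1  -0.03] w 0.179
vents y [-0.1545, -0.143, -0.131, -0.119] edge rows 125.3 236.2 ybot@mouth -0.1587 ytop@.093 -0.103
[172, 170, 169, 170, 167, 156, 148, 147, 144, 143, 144, 141, 139, 138, 137, 135, 134, 132, 132, 133, 129, 127, 127, 126, 126, 126, 126, 126, 126, 126, 105, 74, 68, 67, 68, 68, 67, 67, 69, 72, 76, 78, 78, 78, 78, 79, 78, 77, 78, 78, 78, 77, 78, 77, 78, 77, 77, 78, 77, 77, 77, 77, 77, 77, 76]
```

Call:
play_rows([
  [[0.824, 0, 0, -0.001, 0], [0.7, 0, 0, -0.0015, 0], [0.7, 0, 0, -0.0015, 0], [0.7, 0, -0.014, -0.009, 0], [0.7, 0, -0.0277, -0.018, 0]],
])

```text
time_s: 24.97
tcp_pos: [0.5254, -0.1251, 0.0978]
ee_rot: [[0.012, -1.0, 0.003], [-1.0, -0.012, -0.0], [0.0, -0.003, -1.0]]
wrist_force: [0.4, 0.1, -0.3]
gripper_width: 0.29
```

Call:
play_rows([
  [[0.7, 0, 0, 0, 0], [0.7, 0, 0, 0, 0]],
])

```text
time_s: 25.13
tcp_pos: [0.5242, -0.1256, 0.0967]
ee_rot: [[0.009, -1.0, -0.001], [-1.0, -0.009, -0.0], [0.0, 0.001, -1.0]]
wrist_force: [0.1, -0.3, -0.7]
gripper_width: 0.3
```

```bash
python3 -c "
from h import *
look('w44')
a=cv2.imread('pics/w44.png')
print(a.mean(2)[140:235,247:259].mean(1).round().astype(int).tolist())
T=get_calibration('wrist')['T'];c=dict(camera_matrix=W1['camera_matrix'],T=T)
print([(z,v,ray(c,(253,v),z)[1].round(4)) for z in(.045,.105) for v in (170,185,200,215)])
b=capture('side');cv2.imwrite('pics/s44.png',b)
S=cv2.resize(b[150:240,240:370],(520,360),interpolation=cv2.INTER_CUBIC);W=cv2.resize(a[110:310,150:360],(280,360))
cv2.imwrite('pics/c44.png',np.hstack([S,W]))"
```

```text
t 25.1333 tcp [ 0.5242 -0.1256  0.0967] F [ 0.1 -0.3 -0.7] M [-0.01  0.06 -0.02] w 0.3
vents y [-0.155, -0.143, -0.1309] edge rows 174.7 205.9 ybot@mouth -0.1586 ytop@.093 -0.1536
[124, 123, 124, 124, 124, 124, 123, 123, 123, 123, 123, 122, 123, 122, 125, 128, 128, 126, 122, 123, 122, 123, 121, 121, 121, 121, 121, 121, 121, 120, 120, 120, 121, 121, 112, 86, 65, 66, 65, 64, 65, 64, 65, 64, 65, 64, 65, 64, 64, 64, 63, 64, 63, 64, 63, 64, 64, 63, 63, 63, 62, 61, 64, 63, 62, 64, 69, 70, 70, 72, 71, 73, 71, 72, 71, 71, 70, 71, 71, 71, 70, 71, 71, 70, 79, 92, 98, 100, 100, 99, 103, 95, 88, 89, 90]
[(0.045, 170, np.float64(-0.161)), (0.045, 185, np.float64(-0.1518)), (0.045, 200, np.float64(-0.1423)), (0.045, 215, np.float64(-0.1326)), (0.105, 170, np.float64(-0.1725)), (0.105, 185, np.float64(-0.1661)), (0.105, 200, np.float64(-0.1594)), (0.105, 215, np.float64(-0.1527))]
```

View pics/c44.png

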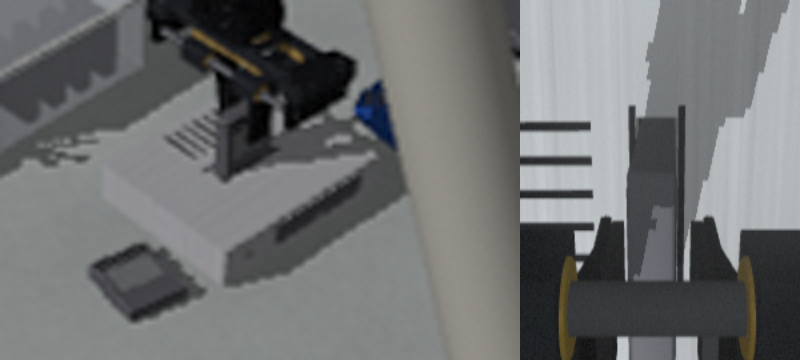

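Call:
play_rows([
  [[0.78, 0, 0, 0, 0], [0.82, 0, 0, 0, 0], [1, 0, 0, 0, 0], [1, 0, 0, 0, 0], [1, 0, 0, 0, 0]],
])

```text
time_s: 25.65
tcp_pos: [0.5245, -0.125, 0.0973]
ee_rot: [[0.011, -1.0, 0.0], [-1.0, -0.011, 0.0], [-0.0, -0.0, -1.0]]
wrist_force: [0.4, 0.8, 2.0]
gripper_width: 0.181
```

Call:
play_rows([
  [[1, 0, 0, 0.0005, 0], [1, 0, 0, 0.0012, 0], [1, 0, 0, 0.002, 0]],
])

```text
time_s: 25.9
tcp_pos: [0.5244, -0.1252, 0.0989]
ee_rot: [[0.011, -1.0, -0.0], [-1.0, -0.011, -0.0], [-0.0, 0.0, -1.0]]
wrist_force: [-1.0, 0.1, -0.2]
gripper_width: 0.178
```

Call:
play_rows([
  [[1, 0, 0.0005, 0.003, 0], [1, 0, 0.001, 0.006, 0], [1, 0, 0.001, 0.009, 0], [1, 0, 0.001, 0.012, 0], [1, 0, 0.001, 0.015, 0]],
])

```text
time_s: 26.32
tcp_pos: [0.5246, -0.1242, 0.1145]
ee_rot: [[0.01, -1.0, 0.0], [-1.0, -0.01, -0.0], [0.0, -0.0, -1.0]]
wrist_force: [0.2, 0.7, -0.1]
gripper_width: 0.18
```

Call:
play_rows([
  [[1, 0, 0, 0.006, 0], [1, 0, 0, 0.012, 0], [1, 0, 0, 0.018, 0], [1, 0, 0, 0.022, 0], [1, 0, 0, 0.022, 0]],
])

```text
time_s: 26.73
tcp_pos: [0.5252, -0.1243, 0.1374]
ee_rot: [[0.011, -1.0, 0.003], [-1.0, -0.011, -0.0], [0.0, -0.003, -1.0]]
wrist_force: [0.1, 0.8, -0.7]
gripper_width: 0.182
```

Call:
play_rows([
  [[1, 0, 0, 0, 0], [1, 0, 0, 0, 0], [1, 0, 0, 0, 0]],
])

```text
time_s: 26.98
tcp_pos: [0.5242, -0.1242, 0.1357]
ee_rot: [[0.01, -1.0, -0.001], [-1.0, -0.01, 0.0], [-0.0, 0.001, -1.0]]
wrist_force: [-0.5, 0.2, -0.8]
gripper_width: 0.181
```

```bash
python3 -c "
from h import *
look('w45')
a=cv2.imread('pics/w45.png')
print(a.mean(2)[130:240,247:259].mean(1).round().astype(int).tolist())
T=get_calibration('wrist')['T'];c=dict(camera_matrix=W1['camera_matrix'],T=T)
b=capture('side');cv2.imwrite('pics/s45.png',b)
S=cv2.resize(b[150:225,265:340],(450,450),interpolation=cv2.INTER_CUBIC);W=cv2.resize(a[110:310,150:360],(350,450))
cv2.imwrite('pics/c45.png',np.hstack([S,W]))
s=get_calibration('side')
# predicted side pixels of an upright cartridge: underside z .075
for z in(.075,.145):
  for dy in(-.03,.03): print(z,dy,(proj(s,(.5168,-.126+dy,z))-[265,150])*6, (proj(c,(.525,-.126+dy,z))).round(1))"
```

```text
t 26.9833 tcp [ 0.5242 -0.1242  0.1357] F [-0.5  0.2 -0.8] M [ 0.03  0.14 -0.01] w 0.181
vents y [-0.1549, -0.143, -0.1309, -0.1188] edge rows 161.8 172.8 ybot@mouth -0.1586 ytop@.093 -0.1602
[185, 185, 185, 185, 184, 185, 185, 185, 185, 185, 184, 185, 185, 185, 185, 185, 185, 183, 184, 184, 184, 184, 184, 184, 184, 184, 184, 184, 183, 184, 183, 163, 109, 53, 54, 54, 53, 53, 53, 52, 53, 52, 58, 65, 67, 67, 67, 67, 67, 67, 67, 67, 66, 68, 65, 67, 67, 67, 67, 66, 66, 66, 67, 66, 66, 66, 66, 66, 65, 66, 65, 66, 66, 68, 71, 72, 73, 74, 74, 75, 74, 74, 73, 73, 73, 73, 74, 73, 72, 73, 73, 72, 73, 72, 72, 72, 72, 71, 71, 71, 71, 71, 71, 70, 71, 70, 71, 69, 70, 69]
0.075 -0.03 [257.89271779 187.20697784] [251.8 173.7]
0.075 0.03 [187.20909238 228.56741768] [250.9 260.8]
0.145 -0.03 [265.05465351  96.04593548] [251.6 206.4]
0.145 0.03 [192.59218657 136.89433016] [250.3 327.2]
```

View pics/c45.png

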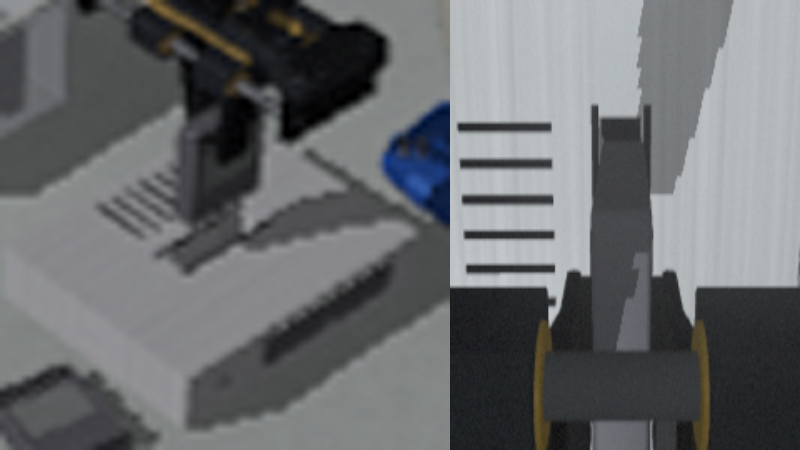

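```bash
python3 -c "
from h import *
s=sense();print(s['tcp_pos'],s['joint_velocities'].round(2),s['gripper_width'])
print(finish_job())"
```

```text
[ 0.52426597 -0.12421639  0.13568992] [0.07 0.04 0.03 0.05 0.09 0.05] 0.1805778670879053
the job is handed in; nothing more can be done
None
```

The cartridge is out of the console. I handed the job in at 27 s with it held upright, at rest, and about 3 cm above its slot. Getting there did disturb the console.

**How it came free:** I leaned it left (about 0.18 rad), then right (about 0.16 rad), then left (about 0.15 rad), then back upright. It came up a few millimetres with each swing after the first. For the later swings I held it lightly by a top corner so it could turn in the jaws. Once it was clear of the balls I took hold of it firmly at the centre and lifted it out.

**Last checks:**
- **Hold:** wrist force is about -0.8 N, which is just the cartridge's weight, and the joints are still.
- **Upright:** its lean is about 0.01 rad, judged from the wrist picture.
- **Height:** the side view matches an underside about 30 mm above the slot's mouth.
- **Spare and gamepad:** both look untouched in the last view. I did not check the other things at the end.

**What went less well:**
- **Console position:** it stands flat on the shelf, about 4 mm to the right of where it started.
- **Console disturbed on the way:** in the early tries it slid up to about 18 mm to the right, and I pushed it back. It was also lifted or tipped by roughly a millimetre or two several times.
- **Pictures:** I viewed 13, three over the budget of 10.

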